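Tip a V cradle out of the packed jig rack and stand it at the alignment bar

TASK

Fetch the second V cradle for holding a mallet head: in the tightly packed rack, tip the jig with the V-grooved top forward out of the row while its foot stays in the rack, then draw it free. Stand it gently upright on the cart, flush against the same side of the brass alignment bar as the V cradle already there, on the near side of that one, with its V in line and about 50 mm clear between the two. Leave the other jigs in their places, upright, and do not disturb anything else.

Things in the scene. Friction and masses are not known exactly. Their poses are not given: they have to be found in the camera images.
- v_cradle_mid (a point): centre (100 mm up) of the V cradle to fetch: 50 mm thick, 90 mm deep and 200 mm tall, an ash block with brown hardboard on its two broad sides; a V groove 36 mm wide, 18 mm deep runs front to back along its top, the only V in the row. x: through its depth (front -x), y: through its thickness, z: foot to top. 0.4 to 0.7 kg, centre of mass at its centre. It starts in one of the three middle places of the row
- v_cradle_foot (a point): centre of the V cradle's foot (underside), axes as above
- rack: steel and plywood jig rack bolted to the cart, 180 mm deep (x), 290 mm wide (y). Origin on the cart top; x points away from its open front, y along the row, z up. Floor 8 mm high. Plywood ends, 12 mm thick, reach z = 118 mm beside the row, 93 mm before it; nothing overhangs the row
- rack_row (a point): on the rack floor under the middle of the row, axes of the rack. Five cradles stand side by side, about 2 mm apart: front faces 45 mm before this point (-x), back faces 45 mm behind it, tops level, 200 mm above it. A 6 mm high lip on the floor 48 to 54 mm before it stops their feet. A back stop bar (10 mm round) lies 60 mm behind it, 52 mm up; above that the backs are free
- rack_rail (a point): middle of the front rest rail of the rack, a 10 mm round bar along y, 89 mm before the middle of the row and 70 mm above the rack floor. It catches a cradle tipped forward on its front foot edge: past about 25 degrees the cradle overbalances, and then stays leaning on the rail at about 30 degrees, its top clear in front of its neighbours
- bar: brass alignment bar bolted to the cart, 280 mm long (x), 20 mm thick (y), 25 mm high; origin at the centre of its underside, +x towards its far end. The cradles stand on the cart against its +y side (the face at y = 10 mm)
- v_partner_mid (a point): centre (100 mm up) of the other V cradle, a loose twin of the one to be fetched: 50 mm thick, 90 mm deep and 200 mm tall, an ash block with brown hardboard on its two broad sides. It stands on the cart against the +y side of the brass bar near its far end, its V groove (x) running along the bar; the place wanted is on its -x side
- cradle_a_mid (a point): centre (100 mm up) of a neighbour in the row, of the same outer size, 0.5 kg, with a square channel 30 mm wide and 14 mm deep along its top; it stands at the +y end of the row. To be left
- cradle_b_mid (a point): centre (100 mm up) of a neighbour in the row, of the same outer size, 0.5 kg, with a flat top; in one of the three middle places. To be left
- cradle_c_mid (a point): centre (100 mm up) of a neighbour in the row, of the same outer size, 0.5 kg, with a square channel along its top; in one of the three middle places. To be left
- cradle_d_mid (a point): centre (100 mm up) of a neighbour in the row, of the same outer size, 0.5 kg, with a flat top; at the -y end of the row. To be left
- wedge_1_mid (a point): middle of an ash wedge 100 x 36 x 32 mm lying on the -y side of the bar (14 mm up)
- wedge_2_mid (a point): middle of the like ash wedge lying across, before the near (-x) end of the bar (14 mm up)
- blank_mid (a point): centre of the yellow plastic mallet head blank, a 50 mm round bar 190 mm long lying behind the rack (25 mm up)
- face_jig_mid (a point): centre of a flat hardboard jig 160 x 100 x 10 mm on which a chrome spring clip pins a black rubber mallet face (30 mm high in all), lying between the rack and the robot (5 mm up)
- glue_jar_mid (a point): centre of a glue jar 64 mm across and 95 mm tall, at the back (47 mm up)
- hammer_grip (a point): middle of the handle of a hammer lying at the left side
- v_cradle: the same V cradle, with its origin at the centre of its foot
Not all that is in view belongs to the job. What is shaped like the v_cradle but purple is not meant.

How it is judged:
On the way:
1. the V cradle is tipped forward out of the row by more than 15 degrees, its foot still in the rack (angle between v_cradle_mid's own z axis and vertical above 0.262 rad and x of v_cradle_mid in the frame of rack below 0 m and z of v_cradle_foot in the frame of rack below 0.06 m and x of v_cradle_foot in the frame of rack between -0.05 and 0.08 m), for 0.1 s.
At the end, for the whole second after the job is handed in: The V cradle stands on the cart (foot down within 5 mm, upright within 3 degrees), its broad side within 6 mm of the +y face of the brass bar and parallel to it within 4 degrees, its centre 120 to 160 mm before the other V cradle's centre (30 to 70 mm clear between), released and at rest (angle between v_cradle_mid's own z axis and vertical below 0.05 rad and height (world z) of v_cradle_foot between -0.004 and 0.005 m and y of v_cradle_mid in the frame of bar between 0.03 and 0.041 m and angle between the x axis of v_cradle_mid and the x axis of bar, either way round below 0.07 rad and x of v_cradle_mid in the frame of v_partner_mid between -0.16 and -0.12 m and linear speed of v_cradle below 0.02 m/s and angular speed of v_cradle below 0.1 rad/s); the robot touches nothing.
It fails at once if a wedge, the head blank, the clip jig, the glue jar or the hammer is shifted by more than 25 mm (distance of any of wedge_1_mid, wedge_2_mid, blank_mid, face_jig_mid, glue_jar_mid, hammer_grip from where it was at the start of the episode above 0.025 m).
It fails at once if the V cradle is dropped or flung (faster than 0.9 m/s) (linear speed of v_cradle above 0.9 m/s).
It fails at once if a neighbour in the rack is shifted by more than 20 mm or leans over by more than 8 degrees (distance of any of cradle_a_mid, cradle_b_mid, cradle_c_mid, cradle_d_mid from where it was at the start of the episode above 0.02 m or angle between any of cradle_a_mid, cradle_b_mid, cradle_c_mid, cradle_d_mid's own z axis and vertical above 0.14 rad).
It fails at once if the cradle standing at the bar is shifted by more than 12 mm (distance of v_partner_mid from where it was at the start of the episode above 0.012 m).
It also fails if it takes over 61 s, if anything falls off the work surface, if the arm or the gripper's body presses on something with over 40 N, if the wrist force passes 120 N, or if a joint passes its speed limit or range.

ROBOT

A 6-joint arm with a two-finger parallel gripper is mounted at the origin on the work surface. World frame = base frame: x ahead of the robot, y to its left, z up, the work surface at z = 0. Lengths are in m, angles in rad, forces in N, time in s.
With the tool pointing down it reaches from about 0.325 to 0.925 m from the base axis. Payload 3.1 kg.
Tool frame: the origin (TCP) lies at the centre of the arm's flange, where the gripper is bolted on; the fingertips stand 173 mm ahead of it and the grasp point (between the pads) lies 155 mm ahead of it; z points along the fingers, x is the direction in which the jaws open and shut, and the axes are right-handed (so a half turn about z gives the same grasp; the last joint's range is limited). The gripper opens to 85 mm and grips with 20 to 120 N. Pads are 22 mm wide; open, the fingers measure 114 mm over their backs; the gripper's body (76 mm by 85 mm) begins 54 mm behind the grasp point. The pads swing forward as they close: fully open they stand 13 mm farther back than shut.
Start: joints at [-1.234, 0.217, 1.613, -0, 1.311, -0.112], TCP at [0.271, -0.563, 0.405] pointing down, gripper open.
Joint ranges: [-2.75, 2.75], [-0.78, 2.1], [0.31, 2.55], [-1.13, 4.27], [0.13, 2.63], [-2.58, 2.58]. Speed limits (rad/s): [2.79, 2.79, 3.14, 3.14, 3.14, 3.14].

INTERFACE

Orientations are given as [roll, pitch, yaw] about the fixed x, y, z axes, in that order (R = Rz(yaw) Ry(pitch) Rx(roll)).
In Python, from plant import * gives the robot as it stands. The module is installed in compiled form; this text tells all that it offers.
- The arm moves only by the tool arm_command, never from a script. Its argument "increments" is a list of rows, each a list of 2 entries, a list of its own where there are three numbers: the shift along the tool's x, y, z in cm, then the turn, a rotation vector about the tool's x, y, z in degrees. A call has 1 to 12 rows; each row shifts and turns the commanded pose from where the row before left it, along the tool's axes as they then stand; what a row does not reach is not made up. A row lasts 1/10 s, in which the tool goes at most 50 mm and 8.59 degrees, less where a joint would pass 70% of its speed; a pose out of reach is approached as far as the arm can. A call with a gripper value outside its range is refused whole. "claw" is the closure in counts, from 0 (fully open) to 255 (shut), set as the call begins (left out, the last holds). The fingers move at their own pace and stop on an object; the grip force is fixed at half the most. Time passes only in rows, so rows that do not move let the fingers close. It gives the time, the measured TCP pose, the force and the opening at its end, in the units of the state.
- observe(): the state, without advancing time (a new reading comes with each control period).
- get_image(name): name is "side" or "top"; returns the picture (400x640x3 uint8, red, green, blue); there is no depth.
- calibration(name): a dict with "fov_y" (degrees; the focal length in pixels is half the picture's height over the tangent of half this angle, whatever the lens; pixels are square), "cx", "cy" (the principal point, pixels), "k1" (the pictures are not rectified: a ray, as slopes to the right and down, at radius r is drawn at 1 + k1 r^2 times it, then the intrinsics apply), "world_from_camera" (4x4, takes a point from camera to world coordinates). Camera axes: x right, y down, z forward; pixel columns grow to the right and rows downward; lengths in m; the calibration is good to about 2 mm. A picture is of the moment at which its call begins. calibration takes no time and is no camera call.
- hand_in(): hands the job in, once; it reports no verdict.
The state is a dict: "clock": time; "qpos": joint angles; "qd": joint speeds; "joint_efforts": joint torques, N m; "ee_pos": TCP position; "eef_rot": TCP orientation; "ft_force": force on the tool from outside, world axes, zero at the start; "moment": the same for the moment, N m; "grip_width": finger opening in m.
Only numpy, scipy, OpenCV 4.12 (cv2) and the standard library are available. Lean on these libraries where they do the work, as an engineer would, in place of code of your own. Each camera call takes 0.05 s, during which the arm holds its last target.

## Working session

There is one attempt and no reset: what is moved stays moved. The work goes in short steps, Python scripts to look and compute and a tool call to move; the robot and the scene stay as the last step left them, time stands still between calls to the robot, and variables do not carry over. Pictures are saved under pics/ and viewed, and the job is handed in when it is done.

Besides the shell and the picture viewer there is one more tool, called after ">>>" as a command line: name --argument value ..., lists and objects as JSON in quotes. arm_command: Moves the arm, as the interface text tells. Its arguments: {"type":"object","properties":{"increments":{"type":"array","items":{"type":"array"}},"claw":{"type":"number"}},"required":["increments"]}

```bash
mkdir -p pics; python3 - <<'E'
from plant import *
import cv2,numpy as np
for n in("side","top"):
    im=get_image(n); cv2.imwrite(f"pics/{n}0.png",im[:,:,::-1]); c=calibration(n); print(n,c)
print(observe())
E
ls
```

```text
side {'fov_y': 51.44274825147361, 'cx': 321.71076705713995, 'cy': 199.45898863393447, 'k1': -0.005647737654912923, 'world_from_camera': array([[-0.83283536, -0.36682503,  0.41451738, -0.00752915],
       [-0.55332207,  0.53166725, -0.6412212 ,  0.95107417],
       [ 0.01483067, -0.7633933 , -0.64576367,  0.99669691],
       [ 0.        ,  0.        ,  0.        ,  1.        ]])}
top {'fov_y': 42.001841870283926, 'cx': 310.80995215018186, 'cy': 197.39028539971275, 'k1': -0.07736542535710428, 'world_from_camera': array([[-0.00590285, -0.99764083,  0.06839546,  0.4856975 ],
       [-0.99994762,  0.00531693, -0.00874557,  0.09278604],
       [ 0.00836129, -0.0684435 , -0.99761996,  1.43943038],
       [ 0.        ,  0.        ,  0.        ,  1.        ]])}
{'clock': 0.1, 'qpos': array([-1.23421344e+00,  2.17703320e-01,  1.61478488e+00, -1.15146233e-05,
        1.31130711e+00, -1.12200479e-01]), 'qd': array([ 0.00231851, -0.00198603, -0.00247005,  0.00021778, -0.00011052,
       -0.0003574 ]), 'joint_efforts': array([-8.28844932e-04, -3.98077226e+01, -3.04968202e+01, -1.85378776e-04,
        4.24248021e-03,  7.96849120e-08]), 'ee_pos': array([ 0.2710671 , -0.56275837,  0.40347732]), 'eef_rot': array([-3.14135708e+00,  2.19005631e-03, -1.12200973e+00]), 'ft_force': array([-1.01499557, -0.40414073,  0.26863988]), 'moment': array([ 0.00254422, -0.0511153 , -0.03005298]), 'grip_width': 0.08536938502641955}
pics
```

View pics/side0.png

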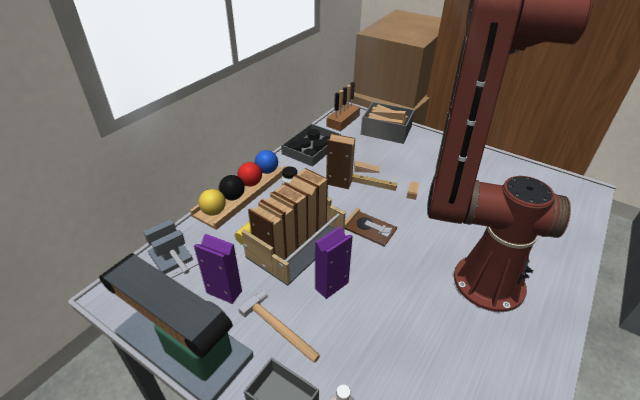

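View pics/top0.png

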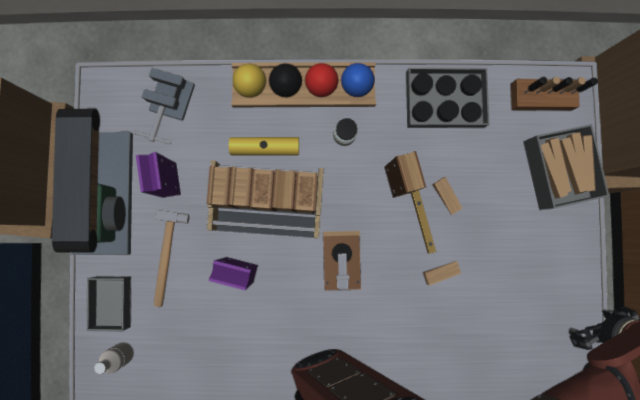

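```bash
python3 - <<'E'
import cv2
t=cv2.imread("pics/top0.png");s=cv2.imread("pics/side0.png")
cv2.imwrite("pics/c1.png",cv2.resize(t[150:250,195:335],None,fx=5.7,fy=5.7,interpolation=cv2.INTER_CUBIC))
cv2.imwrite("pics/c2.png",cv2.resize(t[140:290,370:480],None,fx=4,fy=4,interpolation=cv2.INTER_CUBIC))
cv2.imwrite("pics/c3.png",cv2.resize(s[120:290,230:430],None,fx=3.5,fy=3.5,interpolation=cv2.INTER_CUBIC))
E
```

```text
(no output)
```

View pics/c1.png

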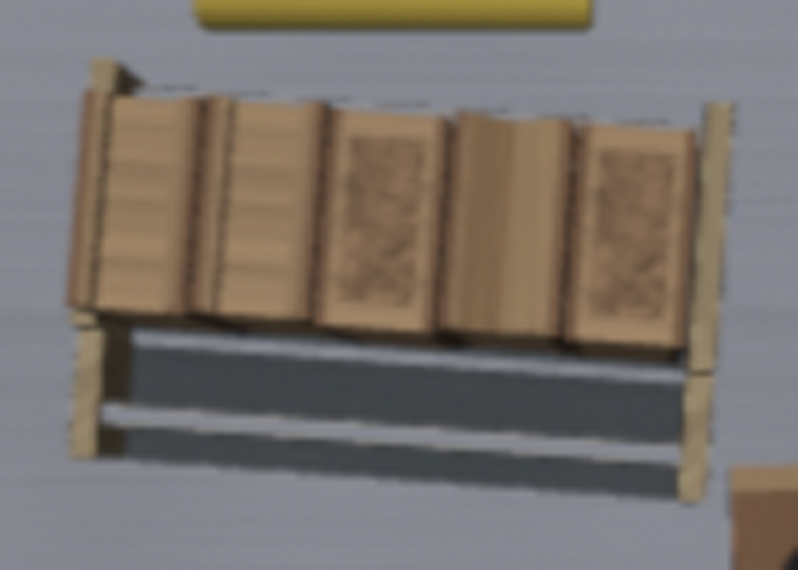

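View pics/c2.png

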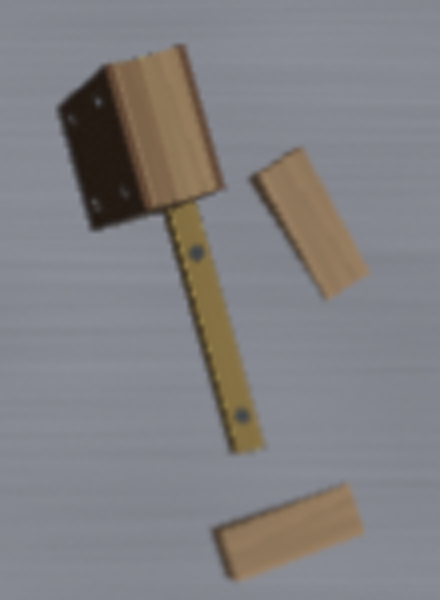

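View pics/c3.png

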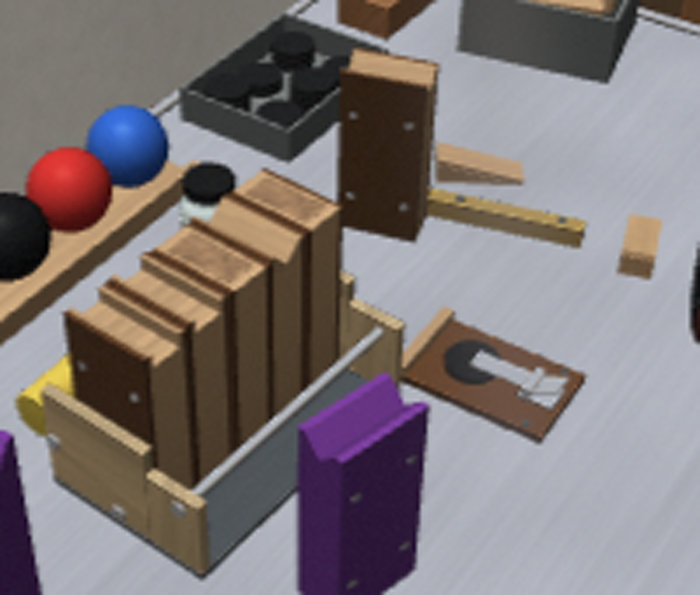

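```bash
cat > h.py <<'E'
import numpy as np,cv2
from scipy.optimize import least_squares
from plant import *
def proj(n,P):
    c=calibration(n);T=np.linalg.inv(c["world_from_camera"]);P=np.atleast_2d(P)
    q=P@T[:3,:3].T+T[:3,3];s=q[:,:2]/q[:,2:];r2=(s**2).sum(1,keepdims=True)
    f=200/np.tan(np.radians(c["fov_y"])/2)
    return s*(1+c["k1"]*r2)*f+[c["cx"],c["cy"]]
def pose(p,P):
    x,y,a=p;P=np.atleast_2d(P);c,s=np.cos(a),np.sin(a)
    return np.c_[x+c*P[:,0]-s*P[:,1],y+s*P[:,0]+c*P[:,1],P[:,2]]
def fit(obs,p0):
    # obs: (cam,u,v,X,Y,Z)
    def r(p):
        o=[]
        for n in("top","side"):
            L=np.array([t[1:] for t in obs if t[0]==n])
            if len(L): o.append((proj(n,pose(p,L[:,2:]))-L[:,:2]).ravel())
        return np.concatenate(o)
    s=least_squares(r,p0,loss="soft_l1");print(np.round(s.x,4),np.degrees(s.x[2]).round(2),"res",np.round(r(s.x),1));return s.x
def box(x0,x1,y0,y1,z0,z1): return np.array([[x,y,z] for z in(z0,z1) for x,y in((x0,y0),(x1,y0),(x1,y1),(x0,y1))])
def draw(im,n,p,b,col,k,off):
    q=(proj(n,pose(p,b))+.5-off)*k-.5
    for i,j in[(0,1),(1,2),(2,3),(3,0),(4,5),(5,6),(6,7),(7,4),(0,4),(1,5),(2,6),(3,7)]:
        cv2.line(im,tuple(np.int32(q[i].round())),tuple(np.int32(q[j].round())),col,1,cv2.LINE_AA)
E
cat > m1.py <<'E'
from h import *
def T(u,v,X,Y,Z,k,ox,oy,n): return (n,(u+.5)/k-.5+ox,(v+.5)/k-.5+oy,X,Y,Z)
t1=lambda *a:T(*a,5.7,195,150,"top"); t2=lambda *a:T(*a,4,370,140,"top"); s=lambda *a:T(*a,3.5,230,120,"side")
h=.129
row=fit([t1(88,90,.045,h,.208),t1(70,308,-.045,h,.208),t1(695,130,.045,-h,.208),t1(685,350,-.045,-h,.208),
 s(265,170,.045,-h,.208),s(340,207,-.045,-h,.208),s(66,312,.045,h,.208),s(150,358,-.045,h,.208)],[.68,.2,0])
par=fit([t2(108,65,.045,.025,.2),t2(183,45,.045,-.025,.2),t2(222,188,-.045,-.025,.2),t2(145,208,-.045,.025,.2),t2(58,107,.045,.025,0),t2(93,230,-.045,.025,0),
 s(437,65,-.045,-.025,.2),s(342,70,.045,.025,.2),s(432,82,-.045,.025,.2)],[.68,-.1,.2])
bar=fit([t2(232,452,-.14,.01,.025),t2(265,447,-.14,-.01,.025),s(583,225,-.14,-.01,.025),s(583,243,-.14,-.01,0)],[.6,-.12,.2])
tv=cv2.imread("pics/top0.png");sv=cv2.imread("pics/side0.png")
for n,im,reg,k in(("top",tv,(195,345,150,250),5),("top",tv,(370,480,140,290),4),("side",sv,(230,430,120,290),4)):
    x0,x1,y0,y1=reg;I=cv2.resize(im[y0:y1,x0:x1],None,fx=k,fy=k,interpolation=cv2.INTER_CUBIC);o=np.array([x0,y0])
    for i in range(5):
        y=-.129+.052*i;draw(I,n,row,box(-.045,.045,y,y+.05,.008,.208),(0,255,0),k,o)
    draw(I,n,row,box(-.1,-.09,-.145,.145,.073,.083),(255,0,0),k,o)
    draw(I,n,par,box(-.045,.045,-.025,.025,0,.2),(0,255,255),k,o)
    draw(I,n,bar,box(-.14,.14,-.01,.01,0,.025),(255,0,255),k,o)
    cv2.imwrite(f"pics/ov_{n}{k}_{x0}.png",I)
E
python3 m1.py; ls pics
```

```text
[ 0.5932  0.1974 -0.069 ] -3.95 res [-0.5  0.4 -0.3 -0.2  1.   0.2  0.4 -0.7  0.2 -0.4  1.1 -0.4 -0.2  0.5
 -0.9  0.9]
[ 0.6326 -0.1597  0.2518] 14.43 res [-0.4 -0.1  0.7 -0.2  1.  -0.1  0.3  0.2 -0.2  0.  -0.4  0.4  0.5 -0.3
 -0.3  0.5 -1.9  1.9]
[ 0.5705 -0.2274  0.1388] 7.95 res [ 0.2 -0.  -0.9  0.1  0.6 -0.7 -0.2 -0.7]
c1.png
c2.png
c3.png
ov_side4_230.png
ov_top4_370.png
ov_top5_195.png
side0.png
top0.png
```

```bash
cat >> h.py <<'E'
def ray(n,u,v,z):
    c=calibration(n);f=200/np.tan(np.radians(c["fov_y"])/2);K=np.array([[f,0,c["cx"]],[0,f,c["cy"]],[0,0,1.]])
    d=cv2.undistortPoints(np.array([[[u,v]]],float),K,np.array([c["k1"],0,0,0,0.]))[0,0]
    T=c["world_from_camera"];w=T[:3,:3]@[d[0],d[1],1];return T[:3,3]+w*(z-T[2,3])/w[2]
E
python3 - <<'E'
from h import *
for u,v in((165,208),(232,452),(198,203),(265,447)): print(ray("top",(u+.5)/4-.5+370,(v+.5)/4-.5+140,.025))
for u,v in((430,189),(583,225),(430,207),(583,243)): print("side",ray("side",(u+.5)/3.5-.5+230,(v+.5)/3.5-.5+120,.025 if v not in(207,243) else 0))
E
```

```text
[ 0.5970189  -0.19346165  0.025     ]
[ 0.43040057 -0.2364389   0.025     ]
[ 0.60034041 -0.21629002  0.025     ]
[ 0.43356371 -0.25918185  0.025     ]
side [ 0.60355122 -0.21282864  0.025     ]
side [ 0.43323939 -0.25129534  0.025     ]
side [ 0.60203653 -0.21334087  0.        ]
side [ 4.30468379e-01 -2.53014049e-01  1.11022302e-16]
```

View pics/ov_top4_370.png

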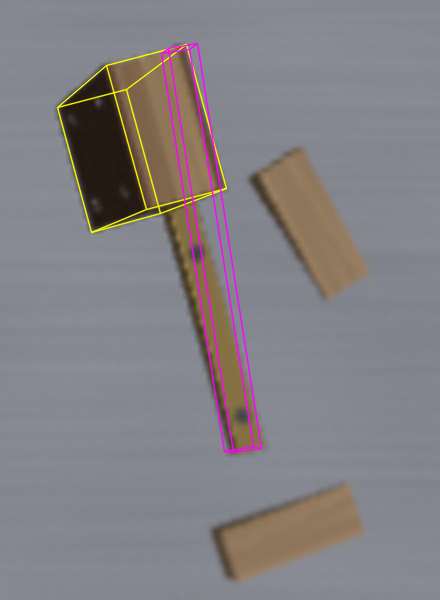

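View pics/ov_top5_195.png

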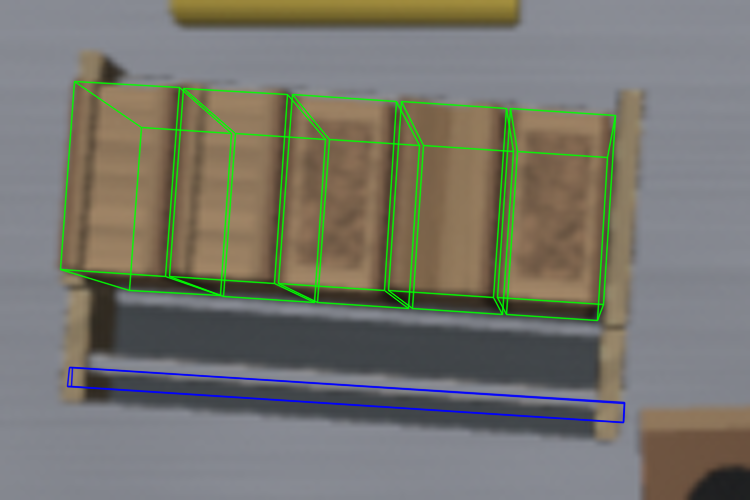

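View pics/ov_side4_230.png

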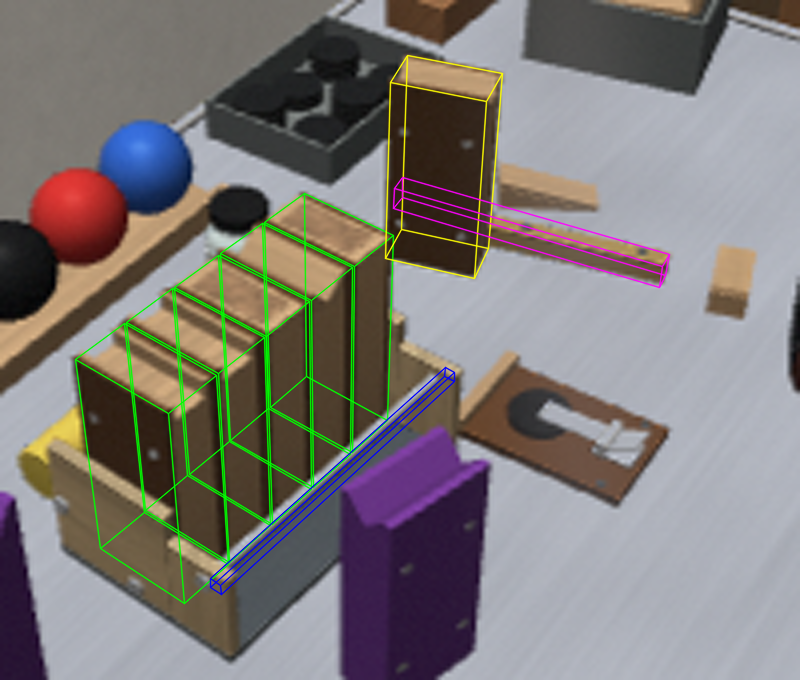

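```bash
python3 - <<'E'
from h import *
row=[.5932,.1974,-.069]
def inr(w):
    c,s=np.cos(row[2]),np.sin(row[2]);d=w[:2]-row[:2];return np.round([c*d[0]+s*d[1],-s*d[0]+c*d[1]],4)
c1=lambda u,v,z:inr(ray("top",(u+.5)/5.7-.5+195,(v+.5)/5.7-.5+150,z))
print("rail",c1(105,412,.083),c1(680,452,.083))
print("lip",c1(140,342,.014),c1(680,377,.014))
print("front floor",c1(130,462,.008),c1(680,495,.008))
print("tops front",c1(70,308,.208),c1(100,312,.208),c1(685,350,.208),c1(640,346,.208),"back",c1(695,130,.208),c1(400,112,.208),c1(150,97,.208))
print("ply front",c1(85,455,.101),c1(690,498,.101))
print("ply step",c1(85,318,.126),c1(700,370,.126), "ply back",c1(720,103,.126))
s=lambda u,v,z:inr(ray("side",(u+.5)/3.5-.5+230,(v+.5)/3.5-.5+120,z))
print("side rail",s(200,490,.08),s(380,332,.08),"top d",s(265,170,.208),s(340,207,.208),s(66,312,.208),s(150,358,.208))
E
```

```text
rail [-0.0864  0.133 ] [-0.0878 -0.1304]
lip [-0.0511  0.1311] [-0.0513 -0.1291]
front floor [-0.1089  0.1327] [-0.1078 -0.1327]
tops front [-0.0455  0.1283] [-0.0464  0.1156] [-0.0467 -0.1281] [-0.0462 -0.1093] back [ 0.0453 -0.1265] [ 0.0449 -0.0032] [0.0447 0.1016]
ply front [-0.1065  0.1373] [-0.1083 -0.1359]
ply step [-0.0459  0.1372] [-0.0515 -0.1364] ply back [ 0.0677 -0.1379]
side rail [-0.0874  0.1217] [-0.0904 -0.1302] top d [ 0.0442 -0.1268] [-0.0436 -0.1252] [0.0462 0.1271] [-0.0445  0.1248]
```

>>> arm_command --increments '[[[0,0,-2],[0,0,7.42]],[[0,0,-2],[0,0,7.42]],[[0,0,-2],[0,0,7.42]],[[0,0,-2],[0,0,7.42]]]' --claw 255

```text
clock: 0.5
ee_pos: [0.2711, -0.5629, 0.4846]
eef_rot: [3.141, 0.001, -1.645]
ft_force: [0.4, 0.1, -0.2]
grip_width: 0.0282
```

```bash
cat > go.py <<'E'
import sys
from h import *
from scipy.spatial.transform import Rotation as Ro
ROW=np.array([.5932,.1974,-.069])
def rk(x,y,z): return pose(ROW,[x,y,z])[0]
def Rt(yaw,tilt=0): return Ro.from_euler("xyz",[np.pi,0,yaw])*Ro.from_rotvec([np.radians(tilt),0,0])
def plan(tip,R,L):  # bring point L ahead of TCP to tip with orientation R
    o=observe();Rc=Ro.from_euler("xyz",o["eef_rot"]);tcp=np.array(tip)-R.apply([0,0,L])
    print("t",round(o["clock"],2),"pos",o["ee_pos"].round(4),"rpy",np.degrees(o["eef_rot"]).round(2),"w",round(o["grip_width"],4),"F",o["ft_force"].round(1),"q",o["qpos"].round(2))
    print("target tcp",tcp.round(4),"shift cm (tool axes now)",(Rc.inv().apply(tcp-o["ee_pos"])*100).round(2),"turn deg",np.degrees((Rc.inv()*R).as_rotvec()).round(2))
YAW=-.069-np.pi/2
E
python3 - <<'E'
from go import *
plan(rk(.068,-.052,.28),Rt(YAW),.173)
E
```

```text
t 0.5 pos [ 0.2711 -0.5629  0.4846] rpy [ 1.7996e+02  8.0000e-02 -9.4270e+01] w 0.0282 F [ 0.4  0.1 -0.2] q [-1.23  0.16  1.52 -0.    1.45  0.41]
target tcp [0.6575 0.1408 0.453 ] shift cm (tool axes now) [-73.05 -33.28   3.24] turn deg [ 0.04  0.08 -0.32]
```

>>> arm_command --increments '[[[-3.65,-1.66,0],[0,0,0]],[[-3.65,-1.66,0],[0,0,0]],[[-3.65,-1.66,0],[0,0,0]],[[-3.65,-1.66,0],[0,0,0]],[[-3.65,-1.66,0],[0,0,0]],[[-3.65,-1.66,0],[0,0,0]],[[-3.65,-1.66,0],[0,0,0]],[[-3.65,-1.66,0],[0,0,0]],[[-3.65,-1.66,0],[0,0,0]],[[-3.65,-1.66,0],[0,0,0]],[[-3.65,-1.66,0],[0,0,0]],[[-3.65,-1.66,0],[0,0,0]]]'

```text
clock: 1.7
ee_pos: [0.5005, -0.1383, 0.4842]
eef_rot: [3.141, 0.0, -1.64]
ft_force: [0.4, -0.3, -0.1]
grip_width: -0.0001
```

>>> arm_command --increments '[[[-3.65,-1.66,0],[0,0,0]],[[-3.65,-1.66,0],[0,0,0]],[[-3.65,-1.66,0],[0,0,0]],[[-3.65,-1.66,0],[0,0,0]],[[-3.65,-1.66,0],[0,0,0]],[[-3.65,-1.66,0],[0,0,0]],[[-3.65,-1.66,0],[0,0,0]],[[-3.65,-1.66,0],[0,0,0]],[[0,0,0],[0,0,0]],[[0,0,0],[0,0,0]]]'

```text
clock: 2.7
ee_pos: [0.6529, 0.1429, 0.4834]
eef_rot: [3.139, -0.001, -1.638]
ft_force: [0.2, -0.5, -0.6]
grip_width: 0.0
```

```bash
cat > look.py <<'E'
import sys
from h import *
# look.py tag cam x0 x1 y0 y1 k
a=sys.argv;n=a[2];x0,x1,y0,y1=map(int,a[3:7]);k=float(a[7])
I=get_image(n)[:,:,::-1].copy();cv2.imwrite(f"pics/{a[1]}_raw.png",I)
cv2.imwrite(f"pics/{a[1]}.png",cv2.resize(I[y0:y1,x0:x1],None,fx=k,fy=k,interpolation=cv2.INTER_CUBIC))
E
python3 - <<'E'
from go import *
plan(rk(.068,-.052,.28),Rt(YAW),.173)
E
python3 look.py a1 side 180 400 80 290 2.8; python3 look.py a2 top 180 380 90 250 3.5
```

```text
t 2.7 pos [0.6529 0.1429 0.4834] rpy [ 1.7987e+02 -6.0000e-02 -9.3870e+01] w 0.0 F [ 0.2 -0.5 -0.6] q [ 0.11  0.26  1.42 -0.    1.47  1.75]
target tcp [0.6575 0.1408 0.453 ] shift cm (tool axes now) [ 0.17 -0.48  3.04] turn deg [ 0.13 -0.06  0.09]
```

View pics/a1.png

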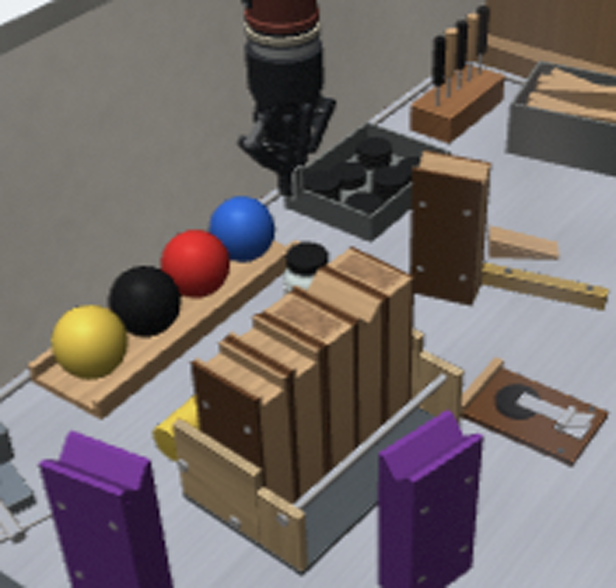

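View pics/a2.png

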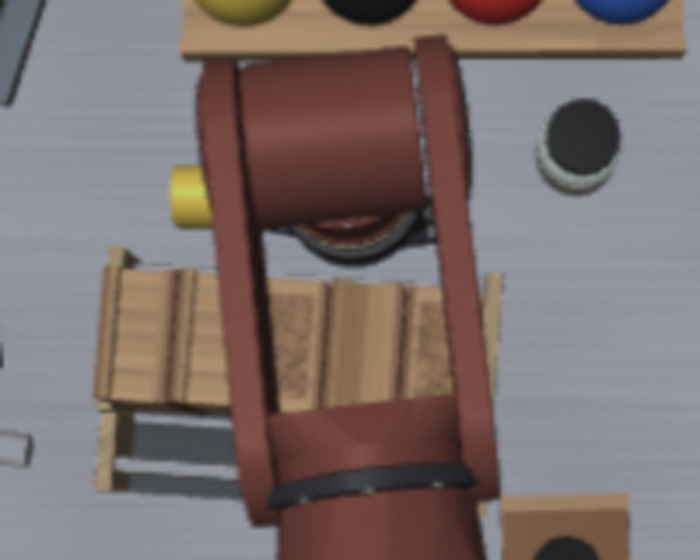

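```bash
python3 - <<'E'
from go import *
o=observe();R=Ro.from_euler("xyz",o["eef_rot"])
for L in(.16,.173,.186): print(L,proj("side",o["ee_pos"]+R.apply([0,0,L])))
row=ROW
def inr(w):
    c,s=np.cos(row[2]),np.sin(row[2]);d=w[:2]-row[:2];return np.round([c*d[0]+s*d[1],-s*d[0]+c*d[1]],4)
for u,v in((452,112),(455,225),(443,333),(448,330),(572,122),(560,342)): print(inr(ray("top",(u+.5)/5.7-.5+195,(v+.5)/5.7-.5+150,.208)))
plan(rk(.065,-.052,.186),Rt(YAW),.173)
E
```

```text
0.16 [[283.99511572 145.60943788]]
0.173 [[284.19261046 149.30938914]]
0.186 [[284.3874776 152.9595375]]
[ 0.0463 -0.0249]
[-0.0008 -0.0293]
[-0.046  -0.0274]
[-0.0446 -0.0294]
[ 0.0453 -0.0751]
[-0.0466 -0.0761]
t 2.8 pos [0.6526 0.1414 0.4842] rpy [ 1.7993e+02 -5.0000e-02 -9.4000e+01] w -0.0001 F [-1.  -0.3 -0.7] q [ 0.11  0.26  1.42 -0.    1.47  1.75]
target tcp [0.6545 0.141  0.359 ] shift cm (tool axes now) [ 1.000e-02 -2.100e-01  1.252e+01] turn deg [ 0.07 -0.05 -0.05]
```

>>> arm_command --increments '[[[0,-0.6,0],[0,0,0]],[[0,0,2.5],[0,0,0]],[[0,0,2.5],[0,0,0]],[[0,0,2.5],[0,0,0]],[[0,0,2.5],[0,0,0]],[[0,0,2.5],[0,0,0]],[[0,0,0],[0,0,0]],[[0,0,0],[0,0,0]]]'

```text
clock: 3.6
ee_pos: [0.6589, 0.1408, 0.3598]
eef_rot: [3.141, -0.0, -1.641]
ft_force: [-1.0, 0.3, 1.2]
grip_width: -0.0
```

```bash
python3 - <<'E'
from go import *
plan(rk(.056,-.0515,.186),Rt(YAW),.173)
plan(rk(-.01,-.0515,.186),Rt(YAW),.173)
E
python3 look.py b1 side 200 360 80 250 3.5
```

```text
t 3.6 pos [0.6589 0.1408 0.3598] rpy [ 1.7996e+02 -1.0000e-02 -9.4040e+01] w -0.0 F [-1.   0.3  1.2] q [ 0.11  0.36  1.53 -0.    1.26  1.75]
target tcp [0.6455 0.1422 0.359 ] shift cm (tool axes now) [-0.04  1.34  0.08] turn deg [ 0.04 -0.01 -0.08]
t 3.6 pos [0.6589 0.1408 0.3598] rpy [ 1.7996e+02 -1.0000e-02 -9.4040e+01] w -0.0 F [-1.   0.3  1.2] q [ 0.11  0.36  1.53 -0.    1.26  1.75]
target tcp [0.5797 0.1467 0.359 ] shift cm (tool axes now) [-0.03  7.94  0.08] turn deg [ 0.04 -0.01 -0.08]
```

View pics/b1.png

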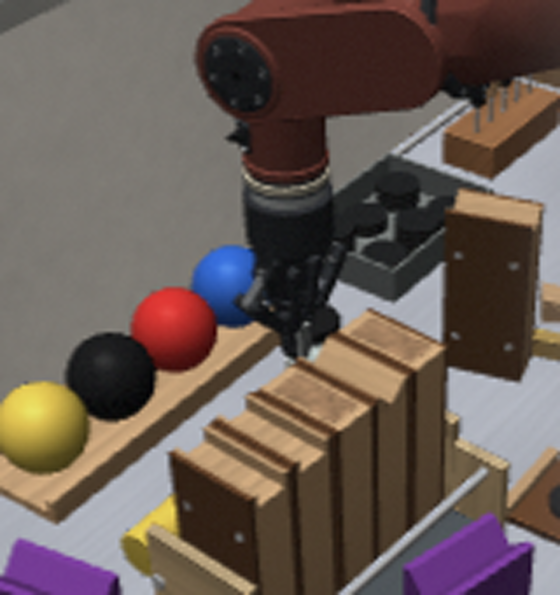

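>>> arm_command --increments '[[[0,0.8,0],[0,0,0]],[[0,0.5,0],[0,0,0]],[[0,0.5,0],[0,0,0]],[[0,0.5,0],[0,0,0]],[[0,0.5,0],[0,0,0]],[[0,0.5,0],[0,0,0]],[[0,0.5,0],[0,0,0]],[[0,0,0],[0,0,0]]]'

```text
clock: 4.45
ee_pos: [0.6201, 0.1445, 0.3593]
eef_rot: [3.14, -0.0, -1.64]
ft_force: [1.0, 0.2, -0.0]
grip_width: 0.0001
```

```bash
python3 look.py b2 side 200 360 80 250 3.5
```

```text
(no output)
```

View pics/b2.png

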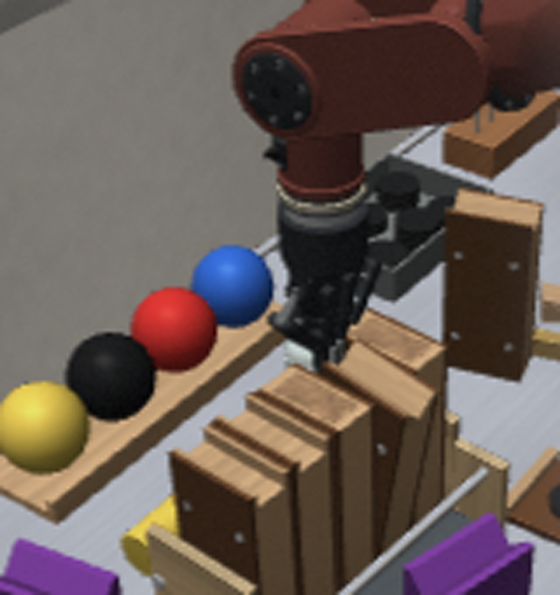

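>>> arm_command --increments '[[[0,0.5,0],[0,0,0]],[[0,0.5,0],[0,0,0]],[[0,0.5,0],[0,0,0]],[[0,0.5,0],[0,0,0]],[[0,0.5,0],[0,0,0]],[[0,0.5,0],[0,0,0]],[[0,0.4,0],[0,0,0]],[[0,0.3,0],[0,0,0]],[[0,0.3,0],[0,0,0]],[[0,0.3,0],[0,0,0]],[[0,0.3,0],[0,0,0]],[[0,0,0],[0,0,0]]]'

```text
clock: 5.7
ee_pos: [0.5747, 0.1476, 0.3595]
eef_rot: [3.141, -0.0, -1.64]
ft_force: [0.8, -1.7, -0.3]
grip_width: -0.0002
```

```bash
python3 look.py b3 side 200 360 80 250 3.5
```

```text
(no output)
```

View pics/b3.png

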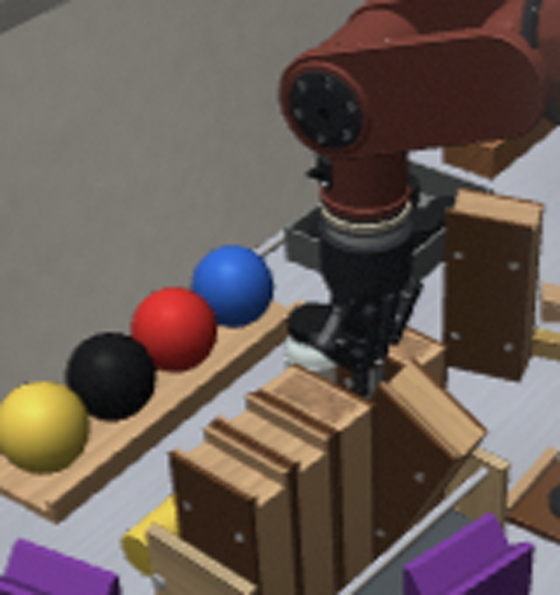

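>>> arm_command --increments '[[[0,0.3,0],[0,0,0]],[[0,0.3,0],[0,0,0]],[[0,0.3,0],[0,0,0]],[[0,0.3,0],[0,0,0]],[[0,0,0],[0,0,0]],[[0,0,0],[0,0,0]]]'

```text
clock: 6.35
ee_pos: [0.563, 0.1484, 0.3597]
eef_rot: [-3.141, -0.0, -1.64]
ft_force: [-0.1, 0.2, -0.3]
grip_width: -0.0001
```

```bash
python3 look.py b4 side 200 360 80 250 3.5
```

```text
(no output)
```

View pics/b4.png

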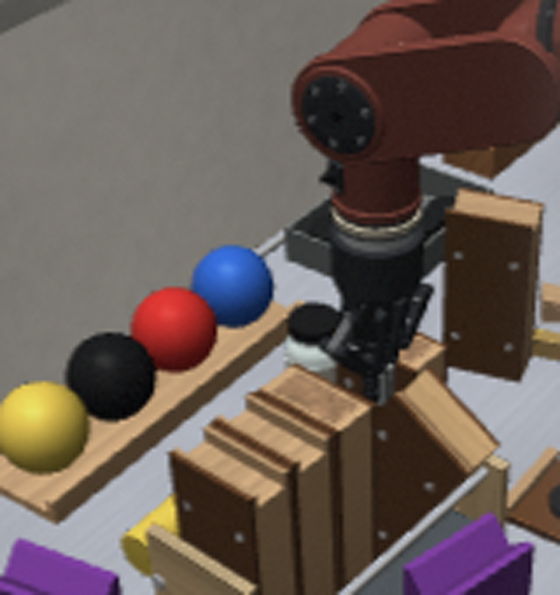

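>>> arm_command --increments '[[[0,-0.8,0],[0,0,0]],[[0,0,-3],[0,0,0]],[[0,0,-4],[0,0,0]],[[0,0,-4],[0,0,0]],[[0,0,-4],[0,0,0]],[[0,0,0],[0,0,0]]]' --claw 0

```text
clock: 7.0
ee_pos: [0.5727, 0.148, 0.5185]
eef_rot: [-3.127, 0.003, -1.64]
ft_force: [1.0, 0.2, 1.3]
grip_width: 0.0848
```

```bash
python3 look.py b5 side 240 380 120 270 4.5
```

```text
(no output)
```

View pics/b5.png

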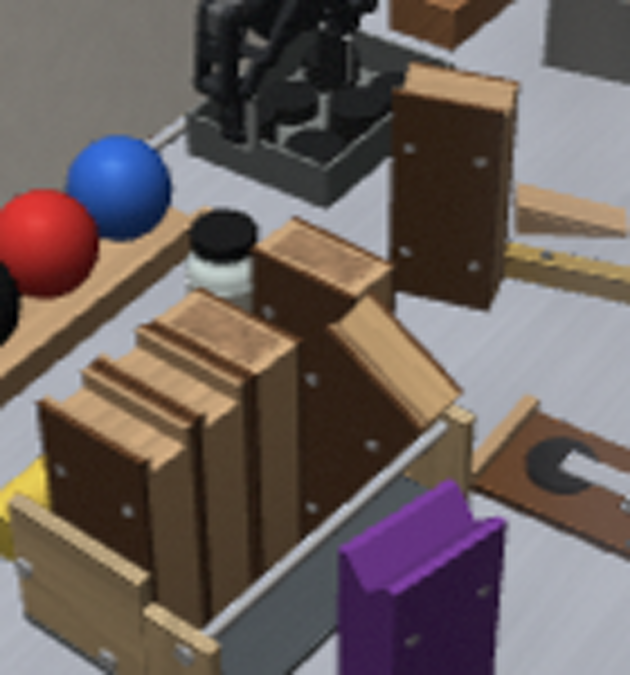

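```bash
cat >> go.py <<'E'
def lean(th,xf,h,d,y):  # cradle-coords h up from foot, d from front face -> world; xf = rack x of front foot edge
    t=np.radians(th);return rk(xf-h*np.sin(t)+d*np.cos(t),y,.008+h*np.cos(t)+d*np.sin(t))
E
python3 - <<'E'
from go import *
px=np.array([[330,325],[410,430],[368,297],[462,393]]);px=(px+.5)/4.5-.5+[240,120]
C=[(.2,.09,.025),(.2,0,.025),(.2,.09,-.025),(.2,0,-.025)]
def r(p): return (np.array([proj("side",lean(p[0],p[1],h,d,p[2]+y))[0] for h,d,y in C])-px).ravel()
for th in(27,29,31): print(th,r([th,-.0445,-.0515]).round(1))
s=least_squares(r,[29,-.0445,-.0515]);print(s.x,s.fun.round(1))
E
```

```text
27 [-3.1 -0.8  0.6 -2.4 -1.1 -2.7 -1.  -3. ]
29 [-1.1  0.4  2.3 -0.7  0.9 -1.6  0.7 -1.3]
31 [ 1.   1.6  3.9  1.1  2.9 -0.5  2.3  0.4]
[ 3.38000676e+01 -2.51057435e-02 -5.25909670e-02] [-1.1  0.6  1.   0.6  0.8 -1.4 -0.6  0. ]
```

```bash
python3 - <<'E'
from go import *
plan(lean(29.5,-.0445,.265,.045,-.0515),Rt(YAW,29.5),.155)
plan(lean(29.5,-.0445,.165,.045,-.0515),Rt(YAW,29.5),.155)
E
```

```text
t 7.05 pos [0.5723 0.1479 0.5148] rpy [-1.7946e+02  1.1000e-01 -9.3970e+01] w 0.0852 F [0.6 0.5 0.2] q [ 0.13  0.07  1.57 -0.    1.49  1.77]
target tcp [0.378  0.1606 0.3957] shift cm (tool axes now) [ 0.09 19.58 11.73] turn deg [28.96  0.1  -0.05]
t 7.05 pos [0.5723 0.1479 0.5148] rpy [-1.7946e+02  1.1000e-01 -9.3970e+01] w 0.0852 F [0.6 0.5 0.2] q [ 0.13  0.07  1.57 -0.    1.49  1.77]
target tcp [0.4271 0.1573 0.3087] shift cm (tool axes now) [ 0.11 14.74 20.48] turn deg [28.96  0.1  -0.05]
```

>>> arm_command --increments '[[[0,3.9,0],[0,0,0]],[[0,3.9,0],[0,0,0]],[[0,3.9,0],[0,0,0]],[[0,3.9,0],[0,0,0]],[[0,3.9,0],[5.8,0,0]],[[0,0,0],[5.8,0,0]],[[0,0,0],[5.8,0,0]],[[0,0,0],[5.8,0,0]],[[0,0,0],[5.8,0,0]],[[0,0,0],[0,0,0]],[[0,0,0],[0,0,0]]]'

```text
clock: 8.15
ee_pos: [0.3764, 0.1613, 0.5085]
eef_rot: [-2.639, -0.001, -1.64]
ft_force: [-0.1, 0.2, 0.6]
grip_width: 0.0855
```

```bash
python3 - <<'E'
from go import *
plan(lean(29.5,-.0445,.265,.045,-.0515),Rt(YAW,29.5),.155)
E
```

```text
t 8.15 pos [0.3764 0.1613 0.5085] rpy [-1.5123e+02 -4.0000e-02 -9.3960e+01] w 0.0855 F [-0.1  0.2  0.6] q [ 0.29 -0.48  2.07 -0.19  1.08  1.98]
target tcp [0.378  0.1606 0.3957] shift cm (tool axes now) [0.05 5.28 9.97] turn deg [ 0.73 -0.04  0.01]
```

>>> arm_command --increments '[[[0,1.8,3.3],[0.7,0,0]],[[0,1.8,3.3],[0,0,0]],[[0,1.7,3.4],[0,0,0]],[[0,0,0],[0,0,0]],[[0,0,0],[0,0,0]],[[0,0,0],[0,0,0]]]'

```text
clock: 8.75
ee_pos: [0.3808, 0.1614, 0.3994]
eef_rot: [-2.619, 0.001, -1.64]
ft_force: [0.1, -0.5, 0.2]
grip_width: 0.0855
```

```bash
python3 - <<'E'
from go import *
plan(lean(29.5,-.0445,.165,.045,-.0515),Rt(YAW,29.5),.155)
E
python3 look.py b6 side 240 380 120 270 4.5;python3 look.py b7 top 200 360 130 290 3.7
```

```text
t 8.75 pos [0.3808 0.1614 0.3994] rpy [-1.5008e+02  8.0000e-02 -9.3970e+01] w 0.0855 F [ 0.1 -0.5  0.2] q [ 0.29 -0.39  2.22 -0.24  0.83  2.04]
target tcp [0.4271 0.1573 0.3087] shift cm (tool axes now) [ 0.11  0.49 10.18] turn deg [-0.42  0.06 -0.06]
```

View pics/b6.png

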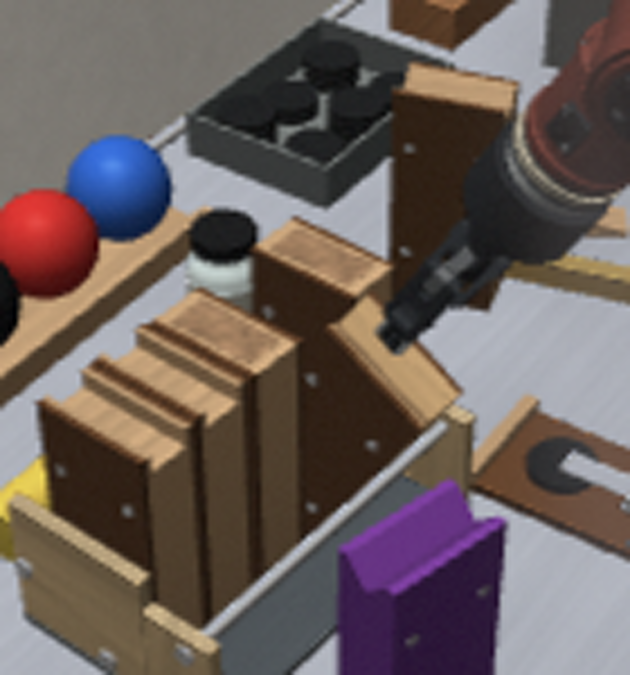

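View pics/b7.png

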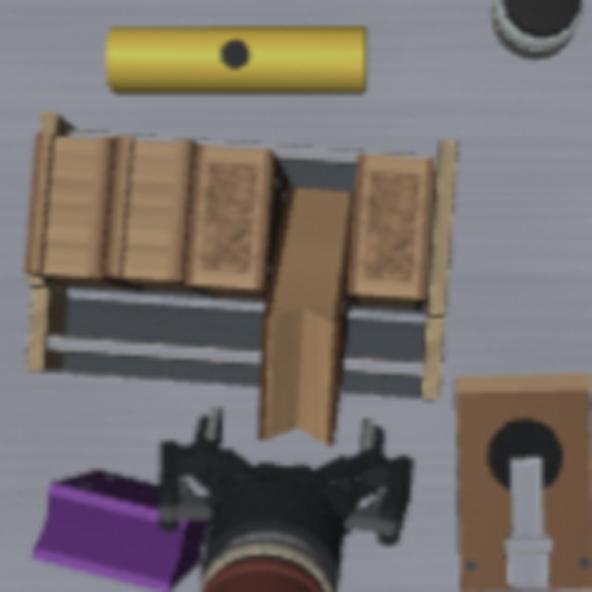

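>>> arm_command --increments '[[[0.1,0.5,0],[0,0,0]],[[0,0,0],[0,0,0]],[[0,0,2],[0,0,0]],[[0,0,2],[0,0,0]],[[0,0,1],[0,0,0]],[[0,0,0],[0,0,0]]]'

```text
clock: 9.45
ee_pos: [0.3996, 0.1585, 0.3492]
eef_rot: [-2.626, -0.001, -1.64]
ft_force: [-0.7, 0.1, 0.4]
grip_width: 0.0854
```

```bash
python3 - <<'E'
from go import *
plan(lean(29.5,-.0445,.165,.045,-.0515),Rt(YAW,29.5),.155)
E
python3 look.py b8 side 240 380 120 270 4.5;python3 look.py b9 top 200 360 130 290 3.7
```

```text
t 9.45 pos [0.3996 0.1585 0.3492] rpy [-1.5049e+02 -7.0000e-02 -9.3990e+01] w 0.0854 F [-0.7  0.1  0.4] q [ 0.26 -0.28  2.24 -0.25  0.71  2.06]
target tcp [0.4271 0.1573 0.3087] shift cm (tool axes now) [-0.07 -0.4   4.89] turn deg [-0.01 -0.07  0.  ]
```

View pics/b8.png

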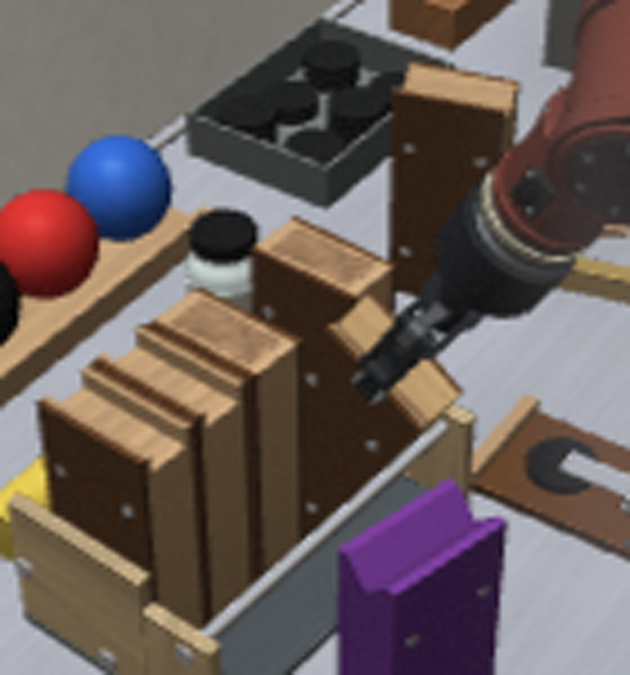

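View pics/b9.png

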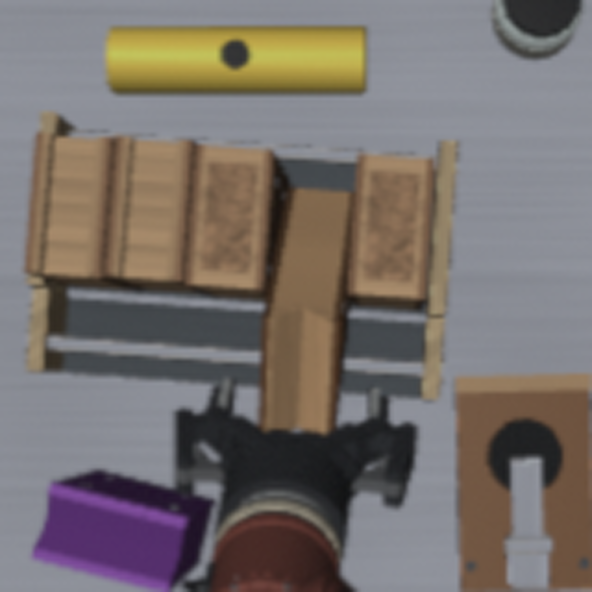

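>>> arm_command --increments '[[[0,-0.3,0],[0,0,0]],[[0,0,1.7],[0,0,0]],[[0,0,1.6],[0,0,0]],[[0,0,1.6],[0,0,0]],[[0,0,0],[0,0,0]],[[0,0,0],[0,0,0]],[[0,0,0],[0,0,0]]]'

```text
clock: 10.25
ee_pos: [0.427, 0.157, 0.3108]
eef_rot: [-2.621, 0.001, -1.64]
ft_force: [-0.0, 0.4, 0.0]
grip_width: 0.0856
```

```bash
python3 - <<'E'
from go import *
plan(lean(29.5,-.0445,.165,.045,-.0515),Rt(YAW,29.5),.155)
E
python3 look.py b10 side 240 380 120 270 4.5
```

```text
t 10.25 pos [0.427  0.157  0.3108] rpy [-1.5018e+02  4.0000e-02 -9.3950e+01] w 0.0856 F [-0.   0.4  0. ] q [ 0.24 -0.16  2.22 -0.27  0.59  2.07]
target tcp [0.4271 0.1573 0.3087] shift cm (tool axes now) [-0.02  0.1   0.19] turn deg [-0.32  0.03 -0.02]
```

View pics/b10.png

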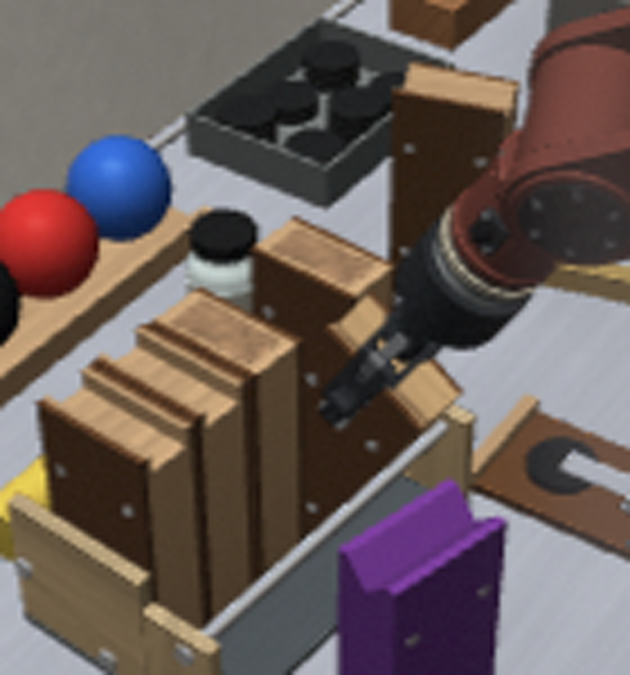

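>>> arm_command --increments '[[[0,0,0],[0,0,0]],[[0,0,0],[0,0,0]],[[0,0,0],[0,0,0]],[[0,0,0],[0,0,0]],[[0,0,0],[0,0,0]],[[0,0,0],[0,0,0]],[[0,0,0],[0,0,0]]]' --claw 255

```text
clock: 11.0
ee_pos: [0.427, 0.157, 0.3102]
eef_rot: [-2.622, 0.0, -1.64]
ft_force: [-2.7, 0.2, 5.5]
grip_width: 0.0495
```

```bash
python3 - <<'E'
from go import *
plan(lean(29.5,-.0445,.165,.045,-.0515),Rt(YAW,29.5),.155)
E
python3 look.py b11 side 240 380 120 270 4.5;python3 look.py b12 top 200 360 130 290 3.7
```

```text
t 11.0 pos [0.427  0.157  0.3102] rpy [-1.5024e+02  1.0000e-02 -9.3960e+01] w 0.0495 F [-2.7  0.2  5.5] q [ 0.24 -0.16  2.22 -0.27  0.59  2.07]
target tcp [0.4271 0.1573 0.3087] shift cm (tool axes now) [-0.03  0.07  0.14] turn deg [-0.26  0.01 -0.01]
```

View pics/b11.png

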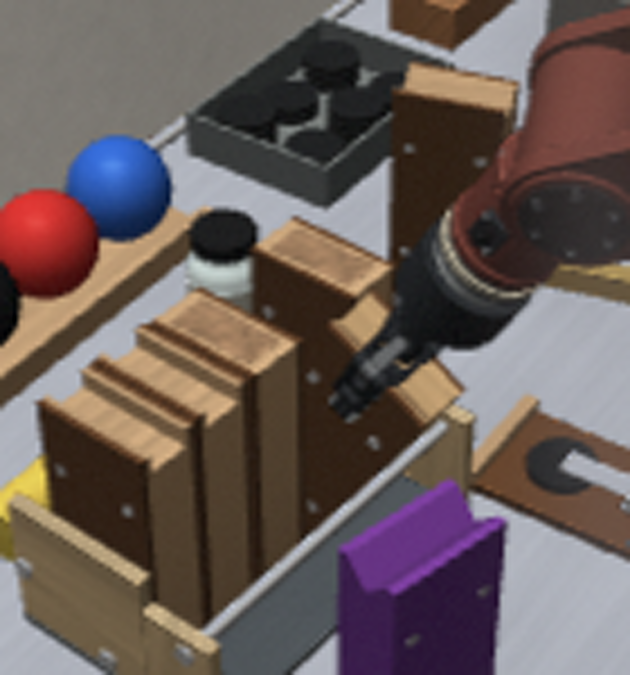

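View pics/b12.png

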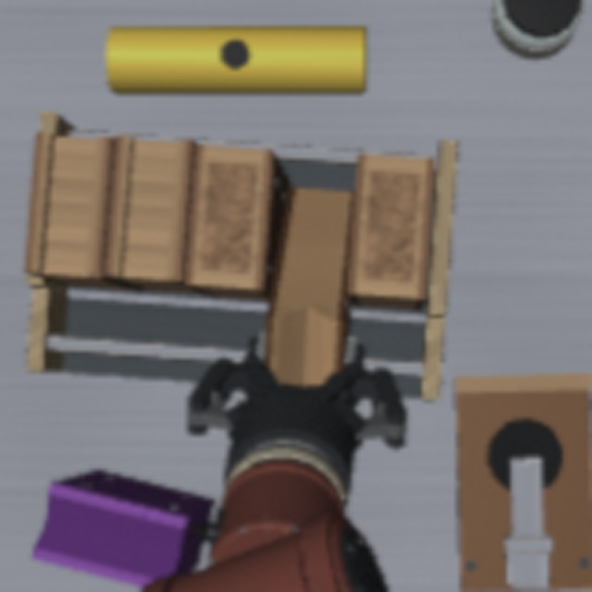

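>>> arm_command --increments '[[[0,-0.25,-0.43],[0,0,0]],[[0,-0.25,-0.9],[0,0,0]],[[0,-0.5,-1.5],[0,0,0]],[[0,-0.5,-1.9],[0,0,0]],[[0,-0.5,-1.9],[0,0,0]],[[0,0,0],[0,0,0]]]'

```text
clock: 11.7
ee_pos: [0.4111, 0.1581, 0.3789]
eef_rot: [-2.621, 0.001, -1.64]
ft_force: [0.2, 0.7, -4.9]
grip_width: 0.0495
```

```bash
python3 - <<'E'
from go import *
plan([.4,.16,.3],Rt(YAW,29.5),.155)
E
python3 look.py d1 side 240 380 100 270 4;python3 look.py d2 top 200 360 130 290 3.7
```

```text
t 11.7 pos [0.4111 0.1581 0.3789] rpy [-1.5015e+02  7.0000e-02 -9.3960e+01] w 0.0495 F [ 0.2  0.7 -4.9] q [ 0.25 -0.3   2.19 -0.23  0.76  2.02]
target tcp [0.3239 0.1653 0.4349] shift cm (tool axes now) [-0.12  4.81 -9.21] turn deg [-0.35  0.06 -0.04]
```

View pics/d1.png

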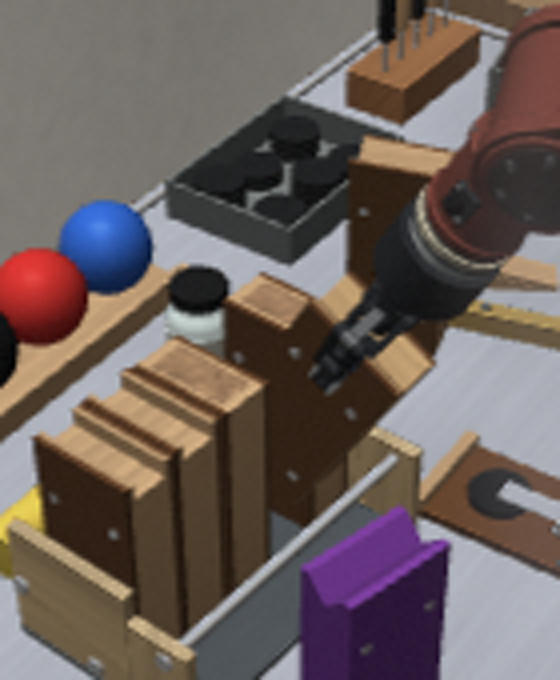

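View pics/d2.png

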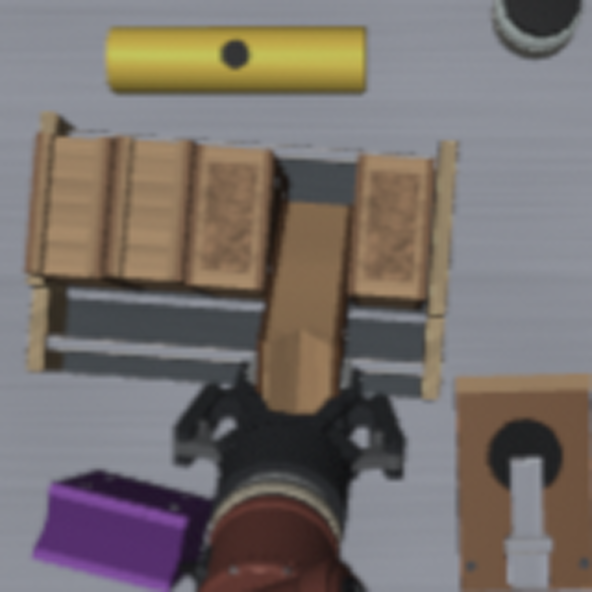

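>>> arm_command --increments '[[[0,-1,-1.73],[0,0,0]],[[0,-1,-1.73],[0,0,0]],[[0,-1,-1.73],[0,0,0]],[[0,-1,-1.73],[0,0,0]],[[0,-1,-1.73],[0,0,0]],[[0,-1,-1.73],[0,0,0]],[[0,-1,-1.73],[0,0,0]],[[0,0,0],[0,0,0]],[[0,0,0],[0,0,0]]]'

```text
clock: 12.7
ee_pos: [0.412, 0.1578, 0.5149]
eef_rot: [-2.627, -0.001, -1.64]
ft_force: [-1.1, 0.1, -6.0]
grip_width: 0.0496
```

```bash
python3 - <<'E'
from go import *
plan([.4,.16,.3],Rt(YAW,29.5),.155)
E
python3 look.py e1 side 230 430 50 270 2.7
```

```text
t 12.7 pos [0.412  0.1578 0.5149] rpy [-1.5052e+02 -5.0000e-02 -9.3990e+01] w 0.0496 F [-1.1  0.1 -6. ] q [ 0.25 -0.4   2.01 -0.18  1.05  1.95]
target tcp [0.3239 0.1653 0.4349] shift cm (tool axes now) [-0.14 11.63  2.62] turn deg [ 0.02 -0.06 -0.01]
```

View pics/e1.png

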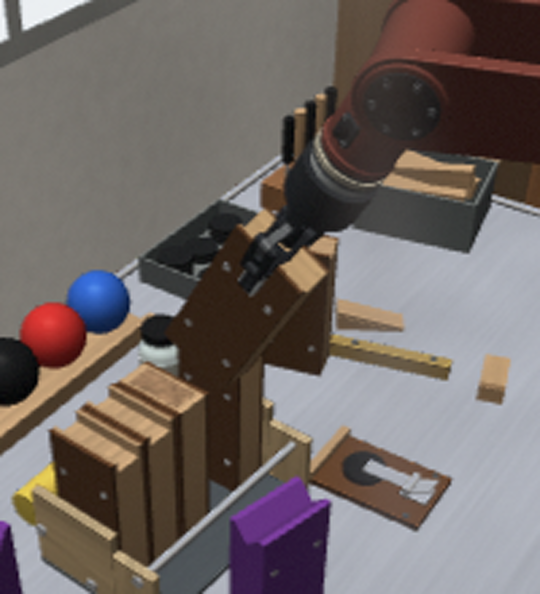

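>>> arm_command --increments '[[[0,-0.8,-1.3],[0,0,0]],[[0,-0.8,-1.3],[0,0,0]],[[1.5,0,0],[0,0,0]],[[3,0,0],[0,0,0]],[[3,0,0],[0,0,0]],[[3,0,0],[0,0,0]],[[3,0,0],[0,0,0]],[[2,0,0],[0,0,0]],[[1,0,0],[0,0,0]],[[0,0,0],[0,0,0]]]'

```text
clock: 13.75
ee_pos: [0.4016, -0.0082, 0.5489]
eef_rot: [-2.621, -0.002, -1.643]
ft_force: [-0.2, 0.3, -4.0]
grip_width: 0.0496
```

>>> arm_command --increments '[[[0,0,0],[-3,0,0]],[[0,0,0],[-5,0,0]],[[0,0,0],[-5,0,0]],[[0,0,0],[-5,0,0]],[[0,0,0],[-5,0,0]],[[0,0,0],[-4,0,0]],[[0,0,0],[-2.5,0,0]],[[0,0,0],[0,0,0]],[[0,0,0],[0,0,0]]]'

```text
clock: 14.65
ee_pos: [0.4022, -0.0064, 0.5484]
eef_rot: [-3.134, -0.0, -1.639]
ft_force: [0.9, 0.2, -4.9]
grip_width: 0.0494
```

```bash
python3 - <<'E'
from go import *
plan([.497,-.1946,.165+.03],Rt(.252-np.pi/2),.155)
E
python3 look.py e2 side 230 550 50 290 2.4;python3 look.py e3 top 200 500 100 350 2.4
```

```text
t 14.65 pos [ 0.4022 -0.0064  0.5484] rpy [-1.7957e+02 -3.0000e-02 -9.3910e+01] w 0.0494 F [ 0.9  0.2 -4.9] q [-0.19 -0.37  1.9   0.    1.6   1.45]
target tcp [ 0.497  -0.1946  0.35  ] shift cm (tool axes now) [ 18.12 -10.59  19.93] turn deg [ -0.43  -0.1  -18.35]
```

View pics/e2.png

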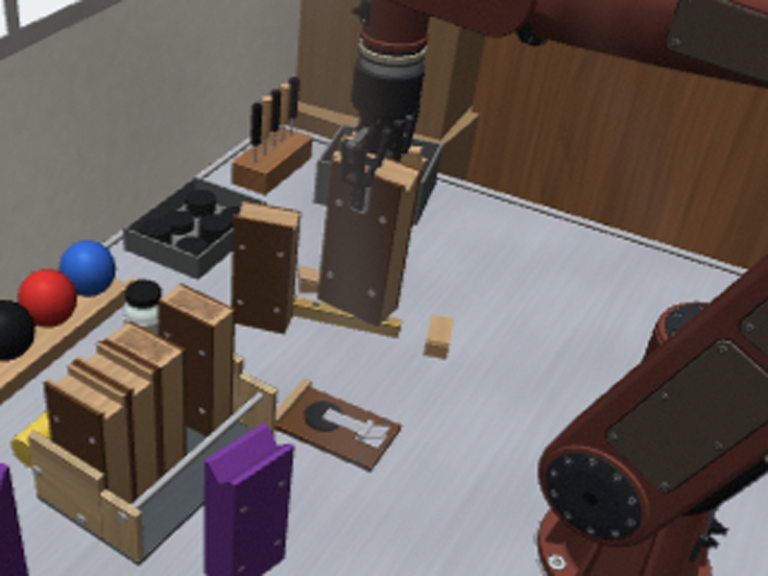

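View pics/e3.png

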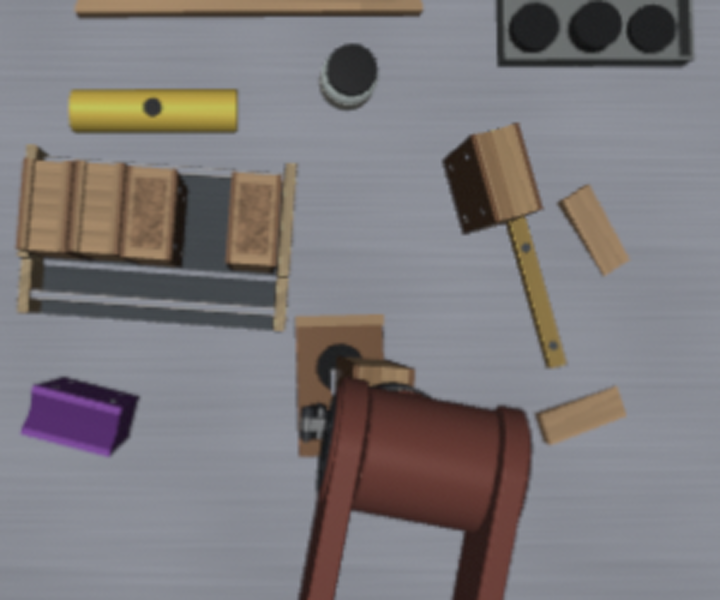

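>>> arm_command --increments '[[[2.7,-1.7,0],[0,0,0]],[[2.7,-1.8,0],[0,0,-3]],[[2.6,-1.9,0],[0,0,-5]],[[2.6,-2,0],[0,0,-5.3]],[[2,-2.5,0],[0,0,-5]],[[2,-2.5,0],[0,0,0]],[[0,0,0],[0,0,0]],[[0,0,0],[0,0,0]]]'

```text
clock: 15.55
ee_pos: [0.5307, -0.1431, 0.5473]
eef_rot: [-3.139, -0.0, -1.321]
ft_force: [-1.5, -0.1, -4.8]
grip_width: 0.0496
```

```bash
python3 - <<'E'
from go import *
c,s=np.cos(.252),np.sin(.252)
plan(np.array([.497,-.1946,.165+.03])+.02*np.array([-s,c,0]),Rt(.252-np.pi/2),.155)
E
```

```text
t 15.55 pos [ 0.5307 -0.1431  0.5473] rpy [-1.7987e+02 -1.0000e-02 -7.5690e+01] w 0.0496 F [-1.5 -0.1 -4.8] q [-0.39 -0.03  1.61  0.    1.55  0.93]
target tcp [ 0.492  -0.1752  0.35  ] shift cm (tool axes now) [ 2.15  4.59 19.72] turn deg [-0.13 -0.01 -0.13]
```

>>> arm_command --increments '[[[0.7,1.5,0],[0,0,0]],[[0.7,1.6,0],[0,0,0]],[[0.7,1.5,1],[0,0,0]],[[0,0,2.5],[0,0,0]],[[0,0,3],[0,0,0]],[[0,0,3],[0,0,0]],[[0,0,3],[0,0,0]],[[0,0,2.5],[0,0,0]],[[0,0,1],[0,0,0]],[[0,0,0],[0,0,0]],[[0,0,0],[0,0,0]]]'

```text
clock: 16.65
ee_pos: [0.4915, -0.175, 0.3895]
eef_rot: [-3.136, -0.003, -1.321]
ft_force: [-0.3, -0.4, -4.1]
grip_width: 0.0493
```

```bash
python3 - <<'E'
from go import *
c,s=np.cos(.252),np.sin(.252)
plan(np.array([.497,-.1946,.165+.03])+.02*np.array([-s,c,0]),Rt(.252-np.pi/2),.155)
E
python3 look.py f1 side 310 450 100 250 4.5;python3 look.py f2 top 360 500 130 290 3.7
```

```text
t 16.65 pos [ 0.4915 -0.175   0.3895] rpy [-179.7    -0.18  -75.68] w 0.0493 F [-0.3 -0.4 -4.1] q [-0.48  0.01  1.87  0.    1.26  0.84]
target tcp [ 0.492  -0.1752  0.35  ] shift cm (tool axes now) [ 0.02 -0.02  3.95] turn deg [-0.3  -0.18 -0.12]
```

View pics/f1.png

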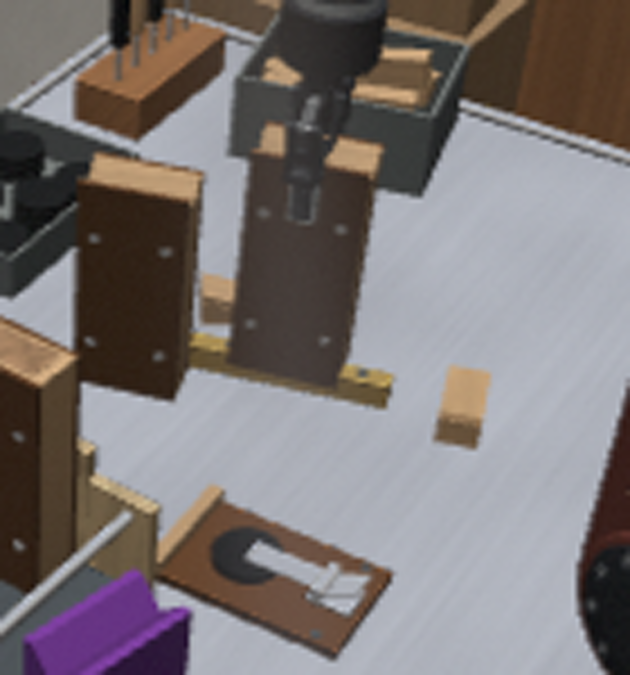

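View pics/f2.png

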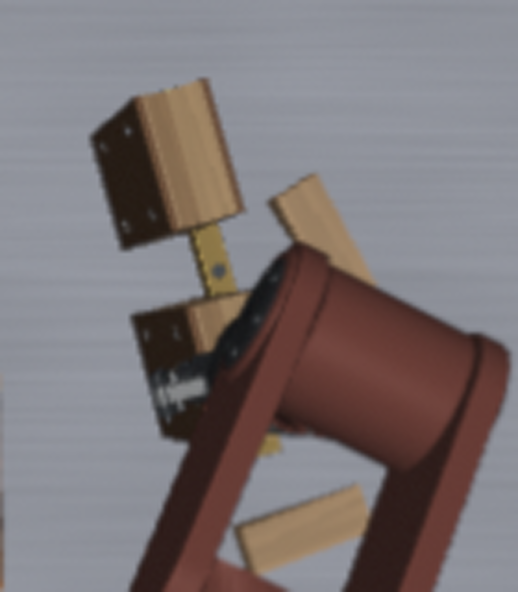

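```bash
cat > fitc.py <<'E'
from go import *
def fitc(S,Tp,p0,fix=None):
    obs=[("side",np.array(S),S)]
    def W(p,X):
        R=Ro.from_euler("z",p[3])*Ro.from_euler("y",p[4]); return R.apply(X)+p[:3]
    Ls=np.array(S);Lt=np.array(Tp)
    def r(p):
        return np.r_[(proj("side",W(p,Ls[:,2:]))-Ls[:,:2]).ravel(),(proj("top",W(p,Lt[:,2:]))-Lt[:,:2]).ravel() if len(Lt) else []]
    s=least_squares(r,p0,loss="soft_l1");cov=np.linalg.inv(s.jac.T@s.jac)
    print("foot",s.x[:3].round(4),"yaw,pitch deg",np.degrees(s.x[3:]).round(2),"res",r(s.x).round(1),"sd",np.sqrt(np.diag(cov)).round(4));return s.x
def C(k,ox,oy): return lambda u,v,X,Y,Z:((u+.5)/k-.5+ox,(v+.5)/k-.5+oy,X,Y,Z)
E
python3 - <<'E'
from fitc import *
s=C(4.5,310,100);t=C(3.7,360,130);a,b=.045,.025
S=[s(250,155,a,b,.2),s(228,362,a,b,0),s(338,385,-a,b,0),s(370,178,-a,b,.2),s(383,150,-a,-b,.2),s(352,358,-a,-b,0)]
Tp=[t(190,303,a,b,.2),t(133,315,a,b,0),t(165,436,-a,b,0)]
p=fitc(S,Tp,[.49,-.175,.07,.25,0])
S=[s(95,153,a,b,.2) if 0 else s(78,178,a,b,.2),s(77,378,a,b,0),s(176,400,-a,b,0),s(189,203,-a,b,.2),s(203,172,-a,-b,.2)]
Tp=[t(133,98,a,b,.2),t(92,135,a,b,0),t(122,250,-a,b,0),t(208,78,a,-b,.2),t(245,212,-a,-b,.2)]
q=fitc(S,Tp,[.63,-.16,0,.25,0])
d=p[:2]-q[:2];c,si=np.cos(q[3]),np.sin(q[3]);print("rel partner",c*d[0]+si*d[1],-si*d[0]+c*d[1])
E
```

```text
foot [ 0.4947 -0.1792  0.0639] yaw,pitch deg [13.24 -0.34] res [-0.  -0.2  0.1  0.7 -0.5  1.3 -0.5  0.1 -0.1 -1.  -0.4 -0.5  0.2  0.6
  0.4 -0.1 -0.   0.3] sd [0.0017 0.0018 0.0027 0.03   0.0111]
foot [ 0.632  -0.1591  0.0028] yaw,pitch deg [14.46 -0.03] res [ 0.2  0.5 -0.8  0.1 -0.6  0.3 -0.3 -0.3  0.5 -0.5  0.6 -0.2 -0.7  0.4
 -0.2  0.5  0.2  0.   0.3 -0.2] sd [0.0021 0.0015 0.0027 0.0242 0.0121]
rel partner -0.1379084935424154 0.014749469587233454
```

>>> arm_command --increments '[[[0,0,1.5],[-0.3,0,0]],[[0,0,1.5],[0,0,0]],[[0,0,1.2],[0,0,0]],[[0,0,0.7],[0,0,0]],[[0,0,0],[0,0,0]],[[0,0,0],[0,0,0]],[[0,0,0],[0,0,0]]]'

```text
clock: 17.45
ee_pos: [0.4919, -0.1748, 0.3395]
eef_rot: [3.141, -0.002, -1.321]
ft_force: [0.1, -0.3, -4.8]
grip_width: 0.0496
```

```bash
python3 - <<'E'
from go import *
c,s=np.cos(.252),np.sin(.252)
plan(np.array([.497,-.1946,.165]),Rt(.252-np.pi/2),.155)
E
python3 look.py f3 side 310 450 100 250 4.5;python3 look.py f4 top 360 500 130 290 3.7
```

```text
t 17.45 pos [ 0.4919 -0.1748  0.3395] rpy [ 1.7995e+02 -1.2000e-01 -7.5670e+01] w 0.0496 F [ 0.1 -0.3 -4.8] q [-0.48  0.06  1.91 -0.    1.16  0.85]
target tcp [ 0.497  -0.1946  0.32  ] shift cm (tool axes now) [ 2.04 -0.01  1.95] turn deg [ 0.05 -0.12 -0.1 ]
```

View pics/f3.png

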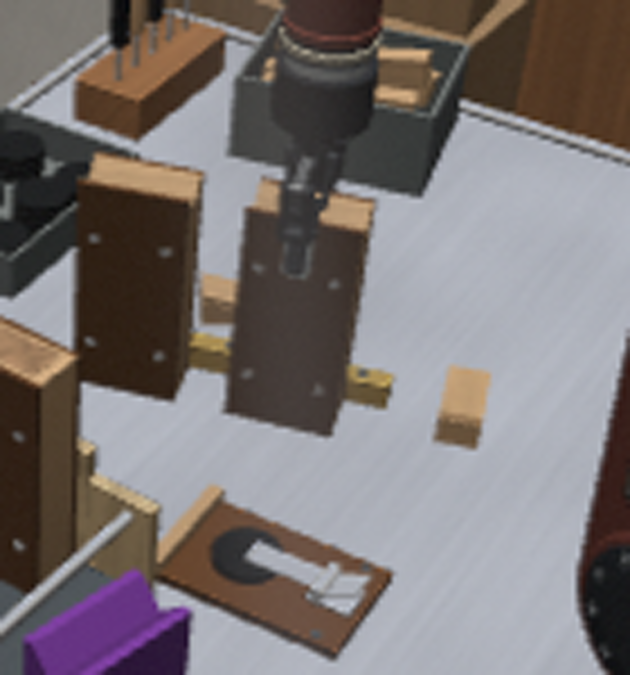

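View pics/f4.png

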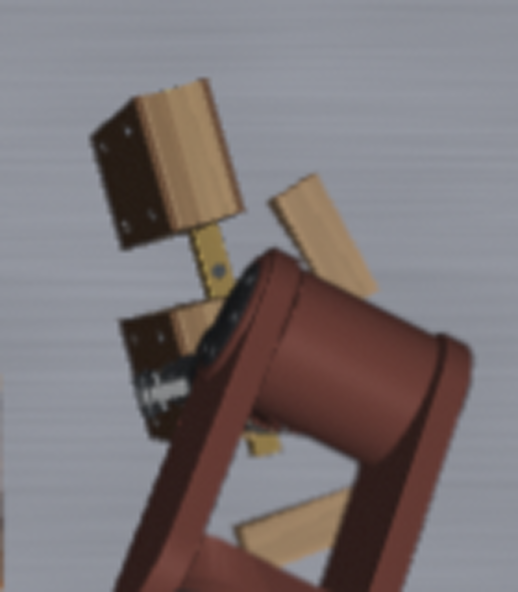

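```bash
python3 - <<'E'
from fitc import *
s=C(4.5,310,100);t=C(3.7,360,130);a,b=.045,.025
S=[s(246,205,a,b,.2),s(226,411,a,b,0),s(332,436,-a,b,0),s(362,230,-a,b,.2),s(375,202,-a,-b,.2)]
Tp=[t(175,308,a,b,.2),t(120,320,a,b,0),t(152,436,-a,b,0)]
p=fitc(S,Tp,[.49,-.175,.02,.25,0])
q=[.6322,-.1594,0,.252]
d=p[:2]-q[:2];c,si=np.cos(q[3]),np.sin(q[3]);print("rel partner",c*d[0]+si*d[1],-si*d[0]+c*d[1])
E
```

```text
foot [ 0.4933 -0.1782  0.0179] yaw,pitch deg [13.39 -0.16] res [-0.2  0.5 -0.2 -0.1 -0.3 -0.1 -0.3  0.4  0.1 -0.9 -0.2  0.4  0.6 -0.3
  0.   0.4] sd [0.002  0.0019 0.0029 0.0324 0.0117]
rel partner -0.13922144593706268 0.016446758800961376
```

>>> arm_command --increments '[[[0,0,0.6],[0,0,0]],[[0,0,0.4],[0,0,0]],[[0,0,0],[0,0,0]],[[0,0,0],[0,0,0]]]'

```text
clock: 17.95
ee_pos: [0.4913, -0.1746, 0.3284]
eef_rot: [3.139, -0.001, -1.321]
ft_force: [0.5, -0.3, -4.6]
grip_width: 0.0491
```

>>> arm_command --increments '[[[0,0,0.15],[0,0,0]],[[0,0,0.15],[0,0,0]],[[0,0,0],[0,0,0]]]'

```text
clock: 18.25
ee_pos: [0.4914, -0.1746, 0.3256]
eef_rot: [3.139, -0.001, -1.321]
ft_force: [-0.6, 0.1, -4.8]
grip_width: 0.0498
```

>>> arm_command --increments '[[[0,0,0.15],[0,0,0]],[[0,0,0],[0,0,0]]]'

```text
clock: 18.45
ee_pos: [0.4914, -0.1746, 0.3241]
eef_rot: [3.139, -0.001, -1.321]
ft_force: [0.1, 0.1, -6.1]
grip_width: 0.0493
```

>>> arm_command --increments '[[[0.4,0,0],[0,0,0]],[[0.4,0,0],[0,0,0]],[[0.4,0,0],[0,0,0]],[[0,0,0],[0,0,0]],[[0,0,0],[0,0,0]]]'

```text
clock: 18.95
ee_pos: [0.4945, -0.1865, 0.3243]
eef_rot: [3.14, -0.001, -1.321]
ft_force: [0.4, 0.5, -5.2]
grip_width: 0.0491
```

>>> arm_command --increments '[[[0.1,0,0],[0,0,0]],[[0.1,0,0],[0,0,0]],[[0,0,0],[0,0,0]]]'

```text
clock: 19.25
ee_pos: [0.495, -0.1883, 0.3244]
eef_rot: [3.14, -0.001, -1.321]
ft_force: [0.2, -0.0, -4.6]
grip_width: 0.0494
```

>>> arm_command --increments '[[[0.1,0,0],[0,0,0]],[[0.1,0,0],[0,0,0]],[[0,0,0],[0,0,0]]]'

```text
clock: 19.55
ee_pos: [0.4955, -0.1903, 0.3244]
eef_rot: [3.14, -0.001, -1.321]
ft_force: [0.2, 0.3, -5.0]
grip_width: 0.0493
```

```bash
python3 look.py g1 side 310 450 100 250 4.5;python3 look.py g2 top 360 500 130 290 3.7
```

```text
(no output)
```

View pics/g1.png

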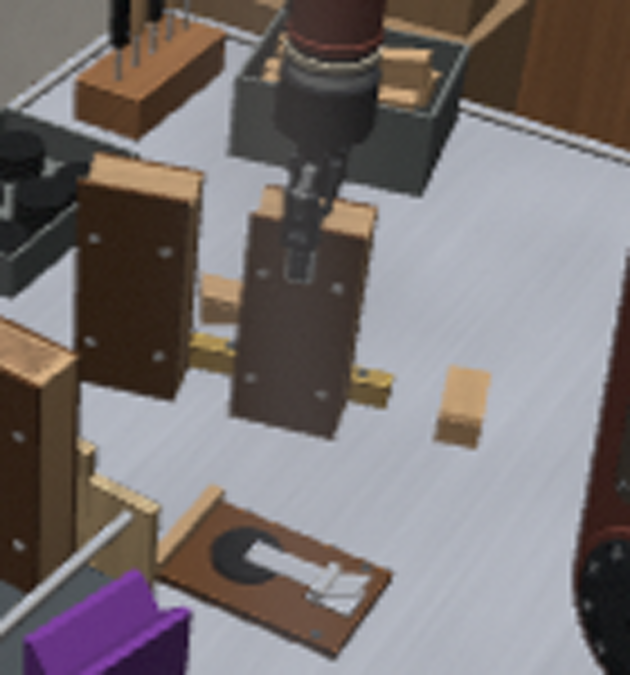

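View pics/g2.png

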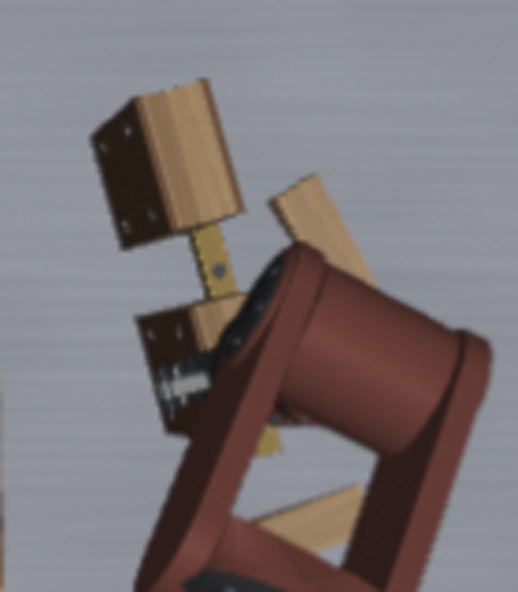

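>>> arm_command --increments '[[[0.1,0,0],[0,0,0]],[[0.1,0,0],[0,0,0]],[[0,0,0],[0,0,0]]]'

```text
clock: 19.95
ee_pos: [0.496, -0.1923, 0.3244]
eef_rot: [3.14, -0.001, -1.321]
ft_force: [-0.5, 0.1, -3.4]
grip_width: 0.0491
```

>>> arm_command --increments '[[[0.1,0,0],[0,0,0]],[[0,0,0],[0,0,0]]]'

```text
clock: 20.15
ee_pos: [0.4962, -0.1932, 0.3244]
eef_rot: [3.14, -0.001, -1.321]
ft_force: [0.2, -1.1, -5.6]
grip_width: 0.0493
```

>>> arm_command --increments '[[[0.1,0,0],[0,0,0]],[[0,0,0],[0,0,0]]]'

```text
clock: 20.35
ee_pos: [0.4964, -0.1941, 0.3244]
eef_rot: [3.14, -0.001, -1.321]
ft_force: [0.1, 0.5, -4.3]
grip_width: 0.0494
```

>>> arm_command --increments '[[[0.1,0,0],[0,0,0]],[[0,0,0],[0,0,0]]]'

```text
clock: 20.55
ee_pos: [0.4967, -0.1951, 0.3244]
eef_rot: [3.14, -0.001, -1.321]
ft_force: [0.2, 0.2, -5.1]
grip_width: 0.0495
```

>>> arm_command --increments '[[[0.1,0,0],[0,0,0]],[[0,0,0],[0,0,0]]]'

```text
clock: 20.75
ee_pos: [0.4968, -0.1958, 0.3243]
eef_rot: [3.139, 0.0, -1.321]
ft_force: [0.5, 1.0, -4.7]
grip_width: 0.049
```

```bash
python3 -c "
from go import *
o=observe();print(o['ft_force'],o['moment'],o['ee_pos'])"; python3 look.py g3 side 310 450 100 250 4.5;python3 look.py g4 top 360 500 130 290 3.7
```

```text
[ 0.49696056  0.95324592 -4.73886751] [0.35255628 0.07683198 0.03682056] [ 0.49684252 -0.19577874  0.32427726]
```

View pics/g4.png

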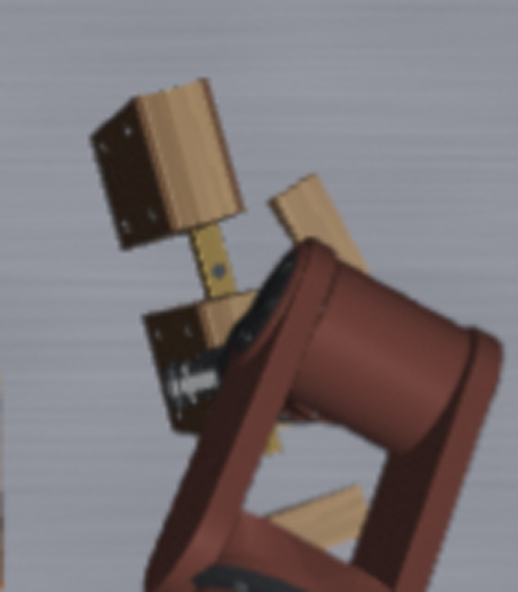

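View pics/g3.png

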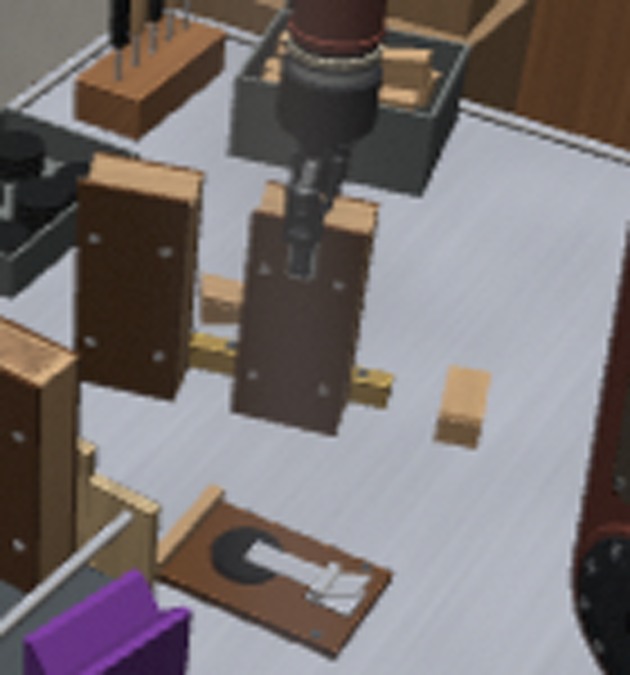

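>>> arm_command --increments '[[[0.1,0,0],[0,0,0]],[[0,0,0],[0,0,0]]]'

```text
clock: 21.05
ee_pos: [0.497, -0.1964, 0.3242]
eef_rot: [3.139, 0.001, -1.321]
ft_force: [-0.9, 3.2, -3.3]
grip_width: 0.0493
```

```bash
python3 -c "
from go import *
o=observe();print(o['ft_force'],o['moment'],o['ee_pos'],o['eef_rot'])"
```

```text
[-0.92816227  3.19737018 -3.29407566] [1.1161771  0.17571181 0.18096528] [ 0.49698471 -0.19638375  0.32416616] [ 3.13916267e+00  1.49237174e-03 -1.32064389e+00]
```

>>> arm_command --increments '[[[-0.12,0,0],[0,0,0]],[[0,0,0.1],[0,0,0]],[[0,0,0],[0,0,0]]]'

```text
clock: 21.35
ee_pos: [0.4968, -0.1956, 0.3232]
eef_rot: [3.14, -0.001, -1.32]
ft_force: [-0.1, 2.6, -3.6]
grip_width: 0.0495
```

>>> arm_command --increments '[[[0,0,0.1],[0,0,0]],[[0,0,0],[0,0,0]]]'

```text
clock: 21.55
ee_pos: [0.4971, -0.1957, 0.3231]
eef_rot: [3.14, -0.001, -1.32]
ft_force: [-0.9, 4.6, 0.7]
grip_width: 0.0497
```

>>> arm_command --increments '[[[0,0,0.1],[0,0,0]],[[0,0,0],[0,0,0]]]'

```text
clock: 21.75
ee_pos: [0.4973, -0.1956, 0.323]
eef_rot: [3.14, -0.001, -1.32]
ft_force: [-1.9, 5.1, 5.1]
grip_width: 0.0495
```

```bash
python3 -c "
from go import *
o=observe();print(o['ft_force'],o['moment'],o['ee_pos'],o['eef_rot'])"
```

```text
[-1.92385331  5.0982955   5.10080708] [1.27833887 0.93111421 0.286602  ] [ 0.49729074 -0.19564191  0.32301562] [ 3.14034254e+00 -7.22070226e-04 -1.32035319e+00]
```

>>> arm_command --increments '[[[-0.05,0,-0.1],[0,0,0]],[[0,0,0],[0,0,0]],[[0,0,0],[0,0,0]]]'

```text
clock: 22.05
ee_pos: [0.497, -0.1954, 0.323]
eef_rot: [3.14, -0.002, -1.321]
ft_force: [-1.4, 4.2, 3.2]
grip_width: 0.0494
```

```bash
python3 -c "
from go import *
o=observe();print(o['ft_force'],o['moment'],o['ee_pos'],o['eef_rot'])"; python3 look.py k1 side 310 450 100 250 4.5;python3 look.py k2 top 360 500 130 290 3.7
```

```text
[-1.40035375  4.22504843  3.22631959] [1.08422213 0.65108516 0.16897731] [ 0.49695797 -0.19538722  0.32303861] [ 3.14029628e+00 -1.60614582e-03 -1.32055398e+00]
```

View pics/k1.png

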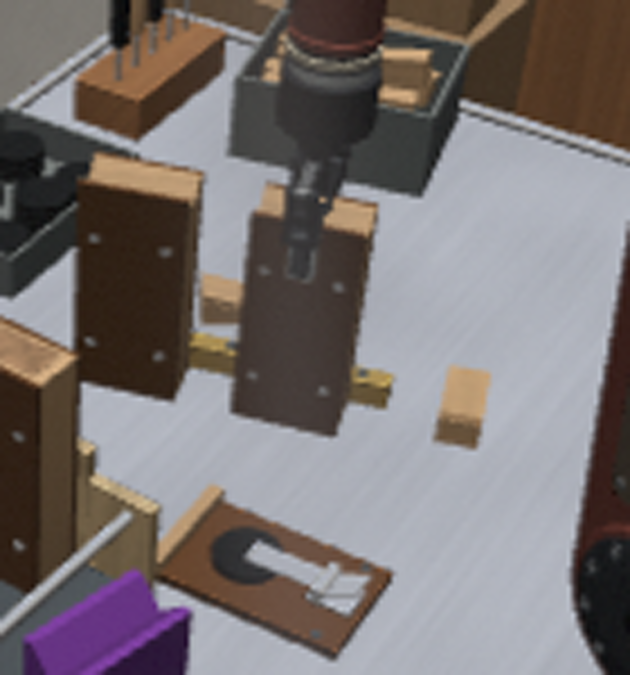

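View pics/k2.png

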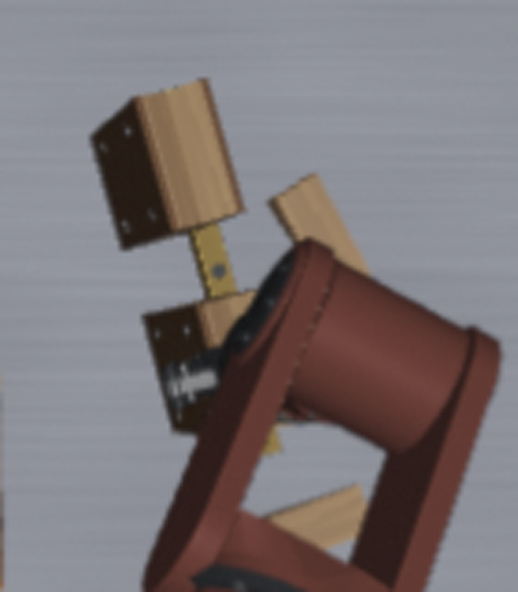

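>>> arm_command --increments '[[[-0.07,0,-0.05],[0,0,0]],[[0,0,0],[0,0,0]],[[0,0,0],[0,0,0]]]'

```text
clock: 22.45
ee_pos: [0.4968, -0.195, 0.3231]
eef_rot: [3.14, -0.003, -1.321]
ft_force: [-0.5, 1.6, 1.2]
grip_width: 0.0496
```

>>> arm_command --increments '[[[0,0,0],[0,0,0]],[[0,0,0],[0,0,0]],[[0,0,0],[0,0,0]],[[0,0,0],[0,0,0]],[[0,0,0],[0,0,0]],[[0,0,0],[0,0,0]]]' --claw 0

```text
clock: 23.05
ee_pos: [0.4966, -0.1947, 0.3229]
eef_rot: [3.14, -0.001, -1.321]
ft_force: [0.2, 0.3, -0.3]
grip_width: 0.0854
```

```bash
python3 look.py k3 side 310 450 100 250 4.5;python3 look.py k4 top 360 500 130 290 3.7
```

View pics/k3.png

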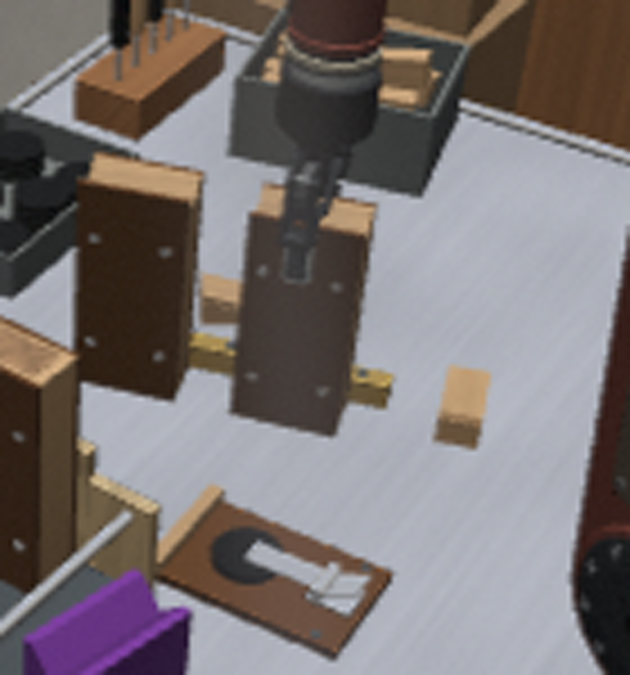

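Released with no force; withdraw straight up, then aside.

>>> arm_command --increments '[[[0,0,-0.5],[0,0,0]],[[0,0,-1],[0,0,0]],[[0,0,-2],[0,0,0]],[[0,0,-3],[0,0,0]],[[0,0,-4],[0,0,0]],[[0,0,-4],[0,0,0]],[[0,0,-3],[0,0,0]],[[0,0,0],[0,0,0]]]'

```text
clock: 23.95
ee_pos: [0.4977, -0.1947, 0.5057]
eef_rot: [-3.134, -0.01, -1.321]
ft_force: [-0.5, -0.2, 0.5]
grip_width: 0.0854
```

>>> arm_command --increments '[[[4,2,0],[0,0,0]],[[4,2,0],[0,0,0]],[[4,2,0],[0,0,0]],[[4,2,0],[0,0,0]],[[4,2,0],[0,0,0]],[[4,0,0],[0,0,0]],[[4,0,0],[0,0,0]],[[0,0,0],[0,0,0]],[[0,0,0],[0,0,0]]]'

```text
clock: 24.85
ee_pos: [0.469, -0.491, 0.4968]
eef_rot: [3.139, 0.002, -1.322]
ft_force: [-0.4, -0.1, -0.0]
grip_width: 0.0855
```

```bash
python3 look.py z1 side 310 450 100 250 4.5;python3 look.py z2 top 370 480 140 290 4; python3 look.py z3 top 0 640 0 400 1.2
```

```text
(no output)
```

View pics/z1.png

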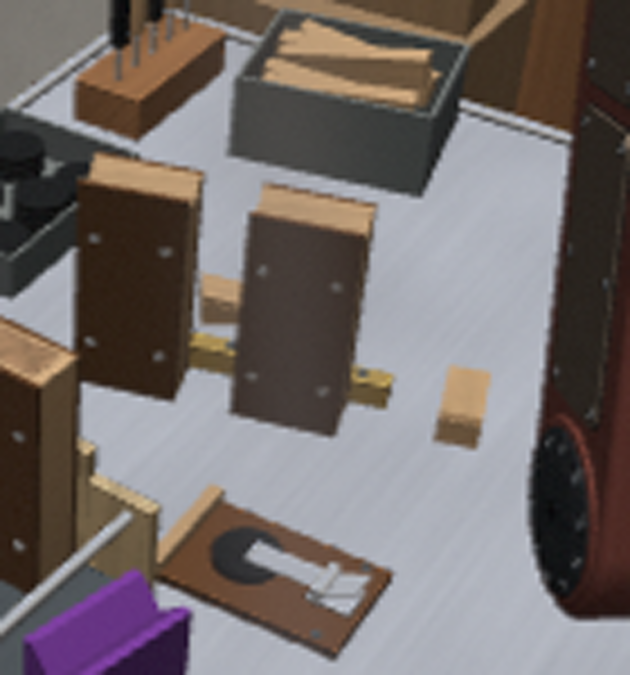

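View pics/z2.png

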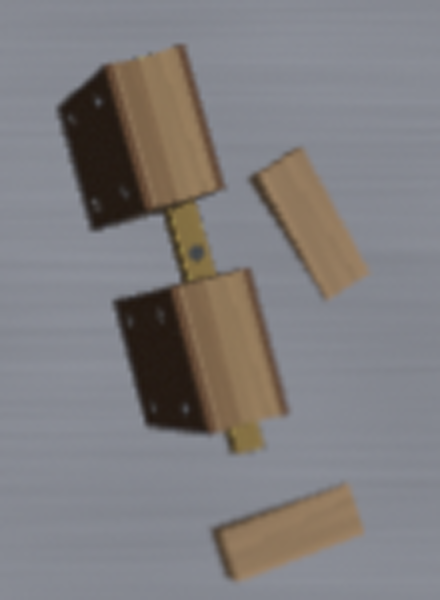

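View pics/z3.png

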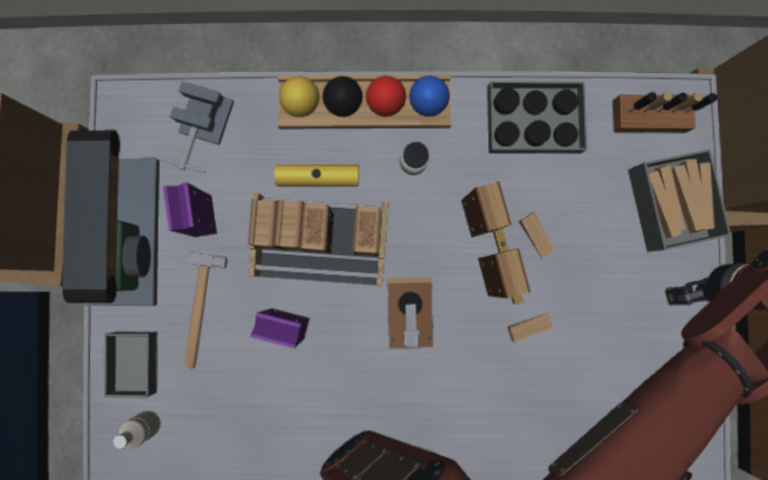

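```bash
python3 - <<'E'
from fitc import *
s=C(4.5,310,100);t=C(4,370,140);a,b=.045,.025
def full(S,Tp,p0):
    L=[("side",)+x for x in S]+[("top",)+x for x in Tp]
    def r(p):
        R=Ro.from_euler("ZYX",p[3:])
        return np.concatenate([proj(l[0],R.apply(l[3:])+p[:3])[0]-l[1:3] for l in L])
    q=least_squares(r,p0,loss="soft_l1").x;print(q[:3].round(4),np.degrees(q[3:]).round(2),r(q).round(1));return q
p=full([s(249,210,a,b,.2),s(232,414,a,b,0),s(336,435,-a,b,0),s(364,236,-a,b,.2),s(377,205,-a,-b,.2)],
 [t(175,290,a,b,.2),t(248,268,a,-b,.2),t(288,412,-a,-b,.2),t(212,432,-a,b,.2),t(114,300,a,b,0),t(150,425,-a,b,0)],[.497,-.195,0,.25,0,0])
q=full([s(78,178,a,b,.2),s(77,378,a,b,0),s(176,400,-a,b,0),s(189,203,-a,b,.2),s(203,172,-a,-b,.2)],
 [t(108,65,a,b,.2),t(183,45,a,-b,.2),t(222,188,-a,-b,.2),t(145,208,-a,b,.2),t(58,107,a,b,0),t(93,230,-a,b,0)],[.63,-.16,0,.25,0,0])
d=p[:2]-q[:2];c,si=np.cos(q[3]),np.sin(q[3]);print("rel",c*d[0]+si*d[1],-si*d[0]+c*d[1])
E
```

```text
[ 0.4978 -0.1974  0.0017] [14.6   0.07 -0.43] [ 0.1  0.9 -0.3 -0.3 -0.2  0.2 -0.1  0.1 -0.1 -0.6 -1.  -0.4  0.7 -0.3
  0.8  0.1 -0.2  0.6  0.1  0.  -0.2  0.2]
[ 0.6321 -0.1606  0.0028] [14.18  0.15 -0.63] [-0.   0.6 -0.7 -0.  -0.5  0.1 -0.5 -0.1  0.3 -0.4 -0.7 -0.1  0.5 -0.2
  0.6  0.1 -0.2  0.3  0.3  0.  -0.   0.5]
rel -0.13924295723316862 -0.0028051158984469457
```

```bash
python3 -c "
from plant import *
print(hand_in())"
```

```text
the job is handed in; nothing more can be done
None
```

The V cradle is out of the rack, standing upright and released on the cart against the brass bar. The job was handed in at about 25 s of the 61 s allowed; no verdict is reported.

**What I did:** I pushed the V cradle (fourth in the row from the +y end) from behind with the closed fingers until it leaned on the rest rail at about 29°, its foot still in the rack. I then gripped it near the top, lifted it clear and turned it upright. I felt it against the bar and then against the cart with about 5–10 N before letting go.

**Last checks, from fits in both camera views after release:**

| Check | Measured | Wanted |
|---|---|---|
| Centre relative to the other V cradle, along the bar | −139 mm (about 49 mm clear) | −120 to −160 mm |
| Angle to the other V cradle's axis | about 0.4° | below 4° |
| Tilt from upright | about 0.4° | below 3° |
| Foot height | 2 mm (the other cradle read 3 mm in the same fit) | −4 to 5 mm |

- **Neighbours and other objects:** by eye in the last pictures, the four neighbours are upright and in place, and nothing else has visibly moved. The other V cradle was fitted again and lies within about 1 mm of where it began.
- **Gripper:** clear of everything, with no force on it.

**What disagreed:** sideways, the cameras differed from the arm by 3–5 mm, within the fits' scatter of about 2 mm per coordinate. The last fit puts the cradle 3 mm nearer the bar line than the other one. I relied on the felt contact for the flush fit and did not separately measure the gap to the bar after release.

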